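Load the cell chambers, run the stage in, lock it and enable the laser

ROBOT

A 6-joint arm with a two-finger parallel gripper is mounted at the origin on the work surface. World frame = base frame: x ahead of the robot, y to its left, z up, the work surface at z = 0. Lengths are in m, angles in rad, forces in N, time in s.
With the tool pointing down it reaches from about 0.35 to 0.775 m from the base axis. Payload 5.5 kg.
Tool frame: the origin (TCP) lies at the very end of the fingers, on their centre line; the grasp point (between the pads) lies 19 mm behind it; z points along the fingers, y is the direction in which the jaws open and shut (so a half turn about z gives the same grasp; the last joint's range is limited). The gripper opens to 85 mm and grips with 20 to 120 N. Pads are 22 mm wide; open, the fingers measure 114 mm over their backs; the gripper's body (76 mm by 85 mm) begins 54 mm behind the grasp point. The pads swing forward as they close: fully open they stand 13 mm farther back than shut.
Start: joints at [1.161, 0.313, 0.046, 1.304, 0, 1.431], TCP at [0.153, 0.554, 0.231] pointing down, gripper open.
Joint ranges: [-2.76, 2.76], [-0.86, 1.69], [-1.03, 1.26], [-2.2, 2.34], [-1.47, 1.5], [-3.14, 3.14]. Speed limits (rad/s): [2.57, 2.57, 3.14, 3.14, 3.14, 3.14].

INTERFACE

Orientations are given as a unit quaternion [w, x, y, z].
In Python, from workcell import get_state, imaging, env, spotter gives the robot as it stands.
- The arm moves only by the tool play_rows, never from a script. Its argument "moves" is a list of rows, each an object with "claw": the finger opening in cm, from 0 to 8.54; "delta_pos": the shift along the tool's x, y, z in cm, a list of three; "twist": the turn about the tool's z in degrees. A call has 1 to 12 rows; each row is the pose to reach, as a shift and turn from the pose commanded when the call began, along the tool's axes at that moment; what a row does not reach only later rows make up. A row lasts 1/8 s, in which the tool goes at most 62.5 mm and 10.7 degrees, less where a joint would pass 70% of its speed; a pose out of reach is approached as far as the arm can. A call with a gripper value outside its range is refused whole. The fingers move at their own pace and stop on an object; "force" is the grip in N (left out, the last holds). Time passes only in rows, so rows that repeat a pose let the fingers close. It gives the time, the measured TCP pose, the force and the opening at its end, in the units of the state.
- get_state(): the state, without advancing time (a new reading comes with each control period).
- imaging.read_camera(name): name is "side" or "top"; returns the picture (384x512x3 uint8, red, green, blue); there is no depth.
- imaging.camera_info(name): a dict with "fx", "fy", "cx", "cy" (pixels), "world_to_cam" (4x4, takes a point from world to camera coordinates). Camera axes: x right, y down, z forward; pixel columns grow to the right and rows downward; lengths in m; the calibration is good to about 2 mm. A picture is of the moment at which its call begins. camera_info takes no time and is no camera call.
- env.hand_in(): hands the job in, once; it reports no verdict.
Trained networks look in the newest picture that a camera, given by its name, has taken for a name from the list of things; names that differ only in an ending like _2 or _b are one class to them, and where a whole thing is asked for, a point or a joint stands for the part that bears it (a point fixed in the world has none). Each returns a list of dicts, best first, with "conf" (0 to 1); they miss things now and then, are a little off and sometimes report something else, mostly with a low value. They report only what shows in the picture. A call takes as long as a camera call.
- spotter.spot_in(camera, query): "extent" ([left, top, right, bottom] in pixels, round what is visible of it).
The state is a dict: "clock": time; "joint_pos": joint angles; "qvel": joint speeds; "tau": joint torques, N m; "tcp_pos": TCP position; "orientation": TCP orientation; "wrist_force": force on the tool from outside, world axes, zero at the start; "ft_torque": the same for the moment, N m; "finger_gap": finger opening in m.
Only numpy, scipy, OpenCV 4.12 (cv2) and the standard library are available. Lean on these libraries where they do the work, as an engineer would, in place of code of your own. Each camera call takes 0.05 s, during which the arm holds its last target. There are 200 camera calls.

TASK

Set up the inverted microscope for an overnight laser run: put every round steel chamber that is on the bench mat into a pocket of the stage carriage, any pocket, right side up and flat on the pocket floor, then push the carriage fully home under the condenser and lock it by screwing the knurled lock screw clockwise until it is fully down. Last of all, take the key from its block, push it fully into the key switch of the laser unit and turn it clockwise as far as it goes, to on, leaving it in the switch. Do not tip a chamber over, do not hit the condenser, and leave the mouse, the oil bottle and the tip box where they are.

Things in the scene. Friction and masses are not known exactly. Their poses are not given: they have to be found in the camera images.
- chamber1_mid (a point): round stainless steel cell chamber, a puck 36 mm in diameter and 16 mm high, 40 to 85 g, with a shallow open well in its top; this point is its centre, half-way up (8 mm above its underside), z up through the open top when right side up. It starts on the white bench mat left of the robot (the mat lies flat, under 1 mm thick). From 2 to 4 chambers are present; an absent one reads None
- chamber2_mid (a point): round stainless steel cell chamber, a puck 36 mm in diameter and 16 mm high, 40 to 85 g, with a shallow open well in its top; this point is its centre, half-way up (8 mm above its underside), z up through the open top when right side up. It starts on the white bench mat left of the robot (the mat lies flat, under 1 mm thick). From 2 to 4 chambers are present; an absent one reads None
- chamber3_mid (a point): round stainless steel cell chamber, a puck 36 mm in diameter and 16 mm high, 40 to 85 g, with a shallow open well in its top; this point is its centre, half-way up (8 mm above its underside), z up through the open top when right side up. It starts on the white bench mat left of the robot (the mat lies flat, under 1 mm thick). From 2 to 4 chambers are present; an absent one reads None
- chamber4_mid (a point): round stainless steel cell chamber, a puck 36 mm in diameter and 16 mm high, 40 to 85 g, with a shallow open well in its top; this point is its centre, half-way up (8 mm above its underside), z up through the open top when right side up. It starts on the white bench mat left of the robot (the mat lies flat, under 1 mm thick). From 2 to 4 chambers are present; an absent one reads None
- pocket1 (a point): the first from the -y side of the four round pockets of the black carriage plate, 41 mm in diameter, 4 mm deep, in a row 48 mm apart; this point is where the centre of a seated chamber lies: 8 mm above the pocket floor and 4 mm above the plate's top face. A seated chamber stands 12 mm out of the plate. The point moves with the carriage; x is the direction in which the carriage runs in, z is up
- pocket2 (a point): the second from the -y side of the four round pockets of the black carriage plate, 41 mm in diameter, 4 mm deep, in a row 48 mm apart; this point is where the centre of a seated chamber lies: 8 mm above the pocket floor and 4 mm above the plate's top face. A seated chamber stands 12 mm out of the plate. The point moves with the carriage; x is the direction in which the carriage runs in, z is up
- pocket3 (a point): the third from the -y side of the four round pockets of the black carriage plate, 41 mm in diameter, 4 mm deep, in a row 48 mm apart; this point is where the centre of a seated chamber lies: 8 mm above the pocket floor and 4 mm above the plate's top face. A seated chamber stands 12 mm out of the plate. The point moves with the carriage; x is the direction in which the carriage runs in, z is up
- pocket4 (a point): the last from the -y side, on the +y side, of the four round pockets of the black carriage plate, 41 mm in diameter, 4 mm deep, in a row 48 mm apart; this point is where the centre of a seated chamber lies: 8 mm above the pocket floor and 4 mm above the plate's top face. A seated chamber stands 12 mm out of the plate. The point moves with the carriage; x is the direction in which the carriage runs in, z is up
- handle (a point): centre of the grip of the carriage's upright aluminium handle post, 18 mm in diameter and 34 mm high, which stands on the carriage plate 115 mm behind the row of pockets, on the side towards the robot; this point is 22 mm above the plate and 12 mm below the top of the post; x points in the direction in which the carriage runs in, z up
- carriage (a joint): travel of the carriage along the straight guide rails of the microscope stage (m): 0 is drawn fully out towards the robot for loading, 0.150 is fully home against its end stop, the middle of the row of pockets under the condenser. It moves with about 3 N and stays where it is left. It starts between 0 and 0.02
- screw_head (a point): centre of the knurled steel head of the carriage lock screw, 26 mm in diameter, 20 mm high, axis upright, black line across its top; it stands over a 35 mm wide clamp block on the -y guide rail beside the carriage. The head sinks 2 mm a turn as it is screwed in, until its underside (10 mm below this point) meets the block
- lock_screw (a joint): angle of the lock screw (rad): 0 fully loose, 15.71 (two and a half turns) fully down at its stop; it grows as the screw is turned clockwise seen from above. It turns with about 0.06 N m and stays where it is left. It starts between 0 and 3. It is locked when within 0.4 rad of the stop
- condenser_foot (a point): centre of the lower end of the condenser, a black upright cylinder 56 mm in diameter (80 mm from 108 mm higher up) that hangs over the stage from a lamp arm; the arm comes from a column, 80 mm wide and 460 mm high, 185 to 260 mm away on the +y side. 67 mm above the fixed stage, 47 mm above the top of a seated chamber: no room for a gripper beneath it
- key_bow (a point): centre of the black bow of the laser key, 30 mm wide (key x), 10 mm thick (y), 30 mm high (z, up); 30 g, the same either way round. Its steel blade, 12.5 x 4 x 22 mm, points down; tip 37 mm below this point. The key starts upright in a slot 20 mm deep in a fixed aluminium block 60 x 45 x 26 mm, the bow 2 mm clear of the block; it lifts straight out
- key_tip (a point): middle of the tip (lower end) of the key's blade; axes as for the bow
- switch_mouth (a point): centre of the mouth of the key slot, facing up in a round steel key switch on the grey laser unit (120 x 150 mm, top 70 mm high); 4 mm above that top. Slot 14 mm long (this x), 5.6 mm wide (y), 20 mm deep, its mouth chamfered 2.5 mm wider all round; it turns with the switch. A red stop button 28 mm high stands on the unit 76 mm away; leave it alone
- key_home (a point): bottom of the key slot, 20 mm below its mouth, where the tip of the key rests when the key is fully in; the bow then stands 2 mm clear of the switch
- key_switch (a joint): angle of the key switch (rad): 0 off, 1.047 (60 degrees) on, at a stop; it grows as the key is turned clockwise seen from above. It turns with about 0.05 N m and stays where it is left; the key has about 0.13 rad of play in the slot. It counts as on above 0.9
- mouse_mid (a point): bystander: centre of a black computer mouse, 105 x 60 x 30 mm, 15 mm above the bench
- oil_mid (a point): bystander: middle of a small amber bottle of immersion oil, 28 mm in diameter, 62 mm high, standing
- tips_mid (a point): bystander: middle of a blue box of pipette tips with a clear lid, 86 x 126 mm, 58 mm high

How it is judged:
By the outcome, as a careful person would: the job done as asked, in the order asked, and still so for the second after the job is handed in, with the robot touching nothing.
Of chamber1, chamber2, chamber3, chamber4 only 2 to 4 are there at a start; the rules pass over those that are not, and their reading is None.
At some moment in a run one of chamber1, chamber2, chamber3, chamber4 may be knocked a few centimetres aside while the robot is not near it.
It also fails if it takes over 210 s, if anything falls off the work surface, if the arm or the gripper's body presses on something with over 40 N, if the wrist force passes 120 N, or if a joint passes its speed limit or range.

## Working session

There is one attempt and no reset: what is moved stays moved. The work goes in short steps, Python scripts to look and compute and a tool call to move; the robot and the scene stay as the last step left them, time stands still between calls to the robot, and variables do not carry over. Pictures are saved under pics/ and viewed, about 12 in all and at most 16, crops included, and the job is handed in when it is done.

Besides the shell and the picture viewer there is one more tool, called as name([rows], argument=value, ...), one row to a line, values as JSON. play_rows: Moves the arm, as the interface text tells. Its arguments: {"type":"object","properties":{"moves":{"type":"array"},"force":{"type":"number"}},"required":["moves"]}

```bash
mkdir -p pics; cat > h.py <<'E'
import numpy as np,cv2
from workcell import get_state, imaging, env, spotter
def shot(cam,name=None,crop=None,scale=1):
    im=imaging.read_camera(cam)
    if name:
        o=im if crop is None else im[crop[1]:crop[3],crop[0]:crop[2]]
        cv2.imwrite(f'pics/{name}.png',cv2.cvtColor(cv2.resize(o,None,fx=scale,fy=scale,interpolation=cv2.INTER_CUBIC),cv2.COLOR_RGB2BGR))
    return im
def proj(cam,p):
    c=imaging.camera_info(cam);q=(c['world_to_cam']@np.append(p,1))[:3]
    return np.array([c['fx']*q[0]/q[2]+c['cx'],c['fy']*q[1]/q[2]+c['cy']])
def ray(cam,uv):
    c=imaging.camera_info(cam);M=c['world_to_cam'];R=M[:3,:3];o=-R.T@M[:3,3]
    d=R.T@np.array([(uv[0]-c['cx'])/c['fx'],(uv[1]-c['cy'])/c['fy'],1]);return o,d/np.linalg.norm(d)
def atz(cam,uv,z):
    o,d=ray(cam,uv);return o+d*(z-o[2])/d[2]
def tri(uvt,uvs):
    o1,d1=ray('top',uvt);o2,d2=ray('side',uvs)
    A=np.stack([d1,-d2],1);s=np.linalg.lstsq(A,o2-o1,rcond=None)[0]
    p,q=o1+s[0]*d1,o2+s[1]*d2;return (p+q)/2,np.linalg.norm(p-q)
E
python3 - <<'E'
from h import *
np.set_printoptions(precision=4,suppress=True)
for c in('top','side'):
    shot(c,c+'0',scale=1.5)
    i=imaging.camera_info(c);print(c,i['fx'],i['cx'],i['cy']);print(i['world_to_cam'], ray(c,(256,192)))
    for n in ['chamber1_mid','pocket1','handle','screw_head','condenser_foot','key_bow','switch_mouth']:
        print(n,[(round(d['conf'],2),np.round(d['extent']).tolist()) for d in spotter.spot_in(c,n)][:6])
print(get_state())
E
```

```text
top 374.1976151753429 253.67061113551316 190.47199492538084
[[-0.0023 -1.     -0.0086  0.0386]
 [-0.9976  0.0029 -0.0689  0.5062]
 [ 0.0689  0.0084 -0.9976  1.4219]
 [ 0.      0.      0.      1.    ]] (array([0.4071, 0.0251, 1.4537]), array([ 0.0648,  0.0022, -0.9979]))
chamber1_mid [(0.36, [231.0, 162.0, 301.0, 224.0]), (0.21, [257.0, 122.0, 296.0, 145.0])]
pocket1 [(0.75, [231.0, 160.0, 302.0, 224.0])]
handle [(0.75, [230.0, 159.0, 300.0, 225.0])]
screw_head [(0.43, [258.0, 122.0, 296.0, 143.0])]
condenser_foot [(0.54, [257.0, 124.0, 298.0, 147.0])]
key_bow [(0.66, [302.0, 172.0, 310.0, 182.0]), (0.17, [173.0, 179.0, 180.0, 190.0])]
switch_mouth [(0.64, [346.0, 188.0, 355.0, 201.0])]
side 457.1087653246892 252.24234976944408 191.07253970943472
[[-0.9918 -0.128  -0.0051  0.4582]
 [-0.0609  0.5067 -0.86    0.1576]
 [ 0.1126 -0.8526 -0.5103  1.5962]
 [ 0.      0.      0.      1.    ]] (array([0.2843, 1.3397, 0.9524]), array([ 0.1043, -0.8526, -0.5121]))
chamber1_mid [(0.69, [231.0, 281.0, 241.0, 288.0])]
pocket1 [(0.73, [208.0, 166.0, 281.0, 207.0])]
handle [(0.92, [207.0, 168.0, 277.0, 208.0]), (0.46, [287.0, 169.0, 313.0, 182.0])]
screw_head [(0.62, [230.0, 153.0, 240.0, 165.0])]
condenser_foot [(0.77, [181.0, 122.0, 204.0, 167.0])]
key_bow [(0.41, [210.0, 162.0, 277.0, 205.0]), (0.36, [280.0, 178.0, 288.0, 183.0])]
switch_mouth []
{'clock': 0.8, 'joint_pos': array([ 1.1614,  0.3132,  0.0461,  1.3036, -0.    ,  1.4312]), 'qvel': array([ 0.0017,  0.0007,  0.0002, -0.0015, -0.    ,  0.0007]), 'tau': array([  0.0015, -48.0392,  29.8793,  -0.0002,   0.0001,  -0.    ]), 'tcp_pos': array([0.1533, 0.5542, 0.2313]), 'orientation': array([0.    , 0.1345, 0.9909, 0.0001]), 'wrist_force': array([-0.1868, -0.463 ,  0.1369]), 'ft_torque': array([0.005 , 0.0532, 0.0104]), 'finger_gap': 0.08566472461836273}
```

View pics/top0.png

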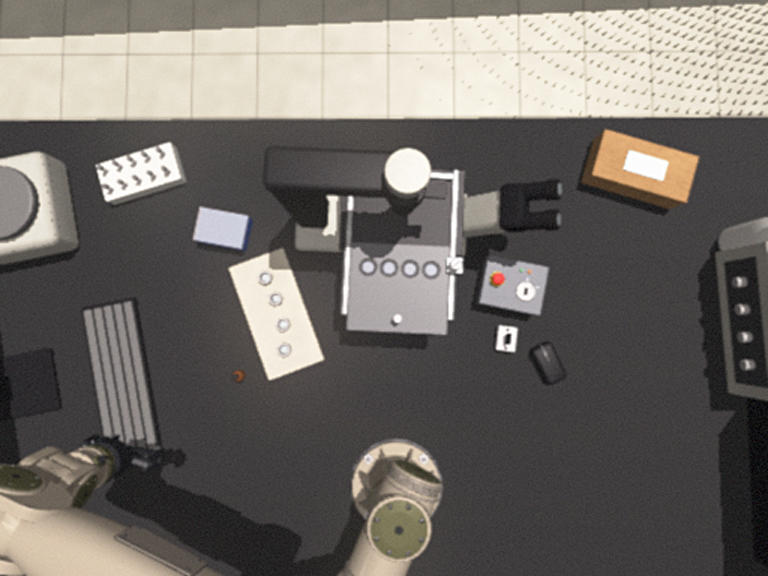

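View pics/side0.png

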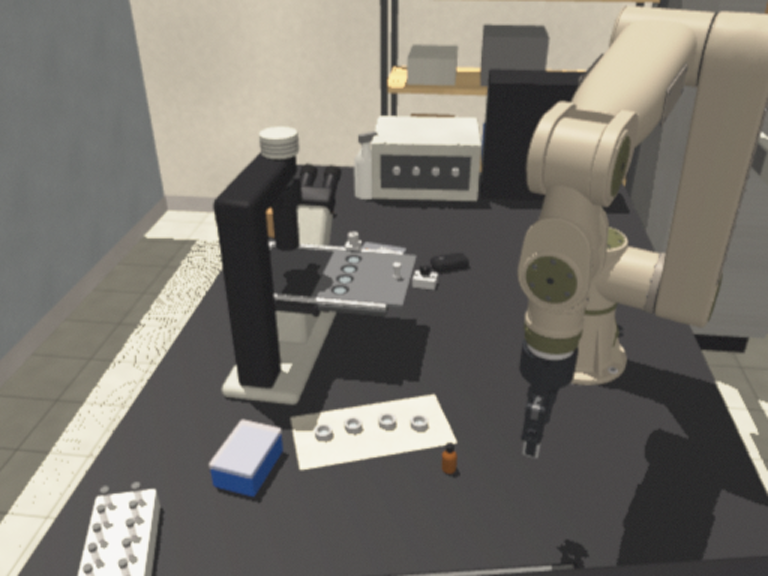

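The top view shows 4 chambers on the mat, at (265,278), (276,299), (283,325) and (285,350) in the 1.5x picture. The carriage is centred near (397,295), the screw is at (455,265), the switch at (526,291) and the key at (506,339). Next I'll take close crops for precision.

```bash
python3 - <<'E'
from h import *
a=shot('top');b=shot('side')
z=lambda im,x0,y0,x1,y1,s:cv2.resize(im[y0:y1,x0:x1],None,fx=s,fy=s,interpolation=cv2.INTER_CUBIC)
A=z(a,150,158,250,258,4)   # 400x400 mat
B=z(a,225,150,325,250,4) 
C=z(a,305,160,375,260,4)
cv2.imwrite('pics/t1.png',cv2.cvtColor(np.hstack([B,C[:, :280]])[:, :680],cv2.COLOR_RGB2BGR))
D=z(b,180,150,320,210,5);E=z(b,190,260,310,320,5)
cv2.imwrite('pics/s1.png',cv2.cvtColor(np.vstack([D,cv2.copyMakeBorder(E,0,0,0,100,0)]),cv2.COLOR_RGB2BGR))
cv2.imwrite('pics/m1.png',cv2.cvtColor(z(a,150,160,220,260,6),cv2.COLOR_RGB2BGR))
E
```

```text
(no output)
```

View pics/t1.png

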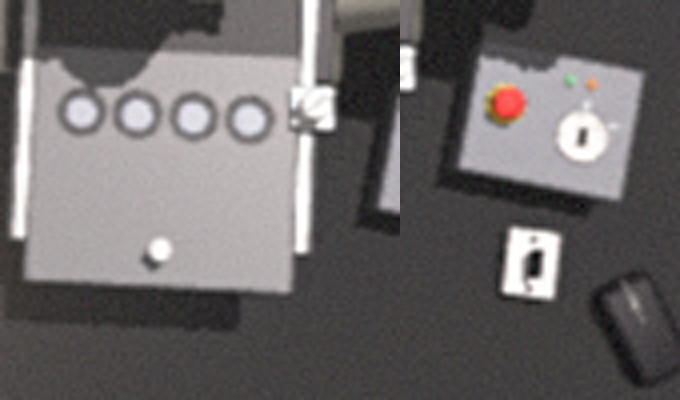

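View pics/s1.png

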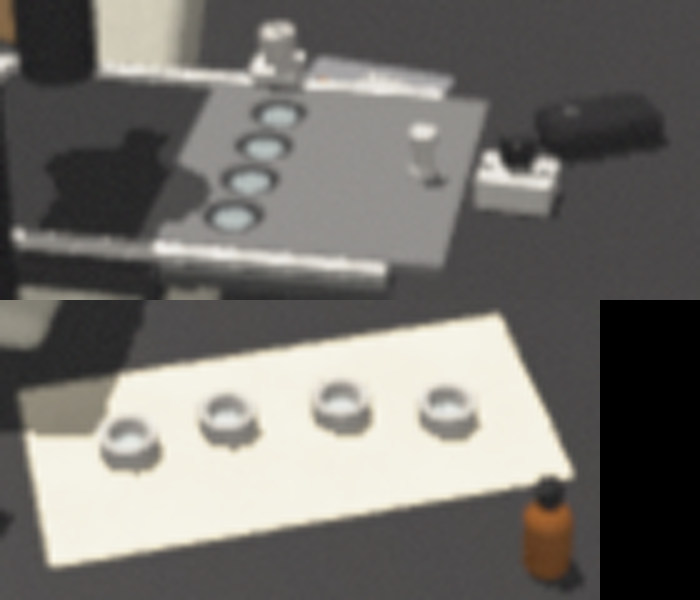

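View pics/m1.png

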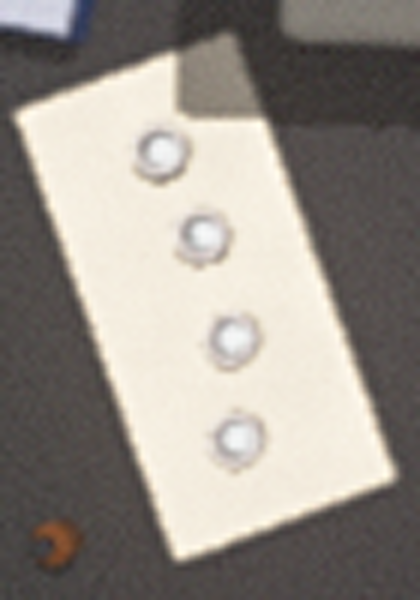

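The carriage is out with empty pockets, in t1 at (82,112), (138,114), (194,117) and (250,119). Handle (159,250), screw (316,103), switch slot (582,136), key bow about (533,262). In m1 the chambers are at (161,153), (203,237), (233,340) and (238,438).

```bash
python3 - <<'E'
from h import *
np.set_printoptions(precision=4,suppress=True)
T=lambda x,y:(225+(x+.5)/4-.5,150+(y+.5)/4-.5)
C=lambda x,y:(305+(x-400+.5)/4-.5,160+(y+.5)/4-.5)
S=lambda x,y:(180+(x+.5)/5-.5,150+(y+.5)/5-.5)
E=lambda x,y:(190+(x+.5)/5-.5,260+(y-300+.5)/5-.5)
M=lambda x,y:(150+(x+.5)/6-.5,160+(y+.5)/6-.5)
for n,t,s in [('p4',(82,112),(234,216)),('p3',(138,114),(249,181)),('p2',(194,117),(264,148)),('p1',(250,119),(279,115)),('handletop',(159,249),(424,131))]:
    print(n,*tri(T(*t),S(*s)))
print('screwtop',*tri(T(317,101),S(278,27)))
print('keytop',*tri(C(534,258),S(517,145)))
print('switch',atz('top',C(582,136),.074))
print('keyblk corners',[atz('top',C(*c),.026)[:2] for c in [(508,226),(562,230),(556,301),(501,296)]])
print('unit corners',[atz('top',C(*c),.07)[:2] for c in [(480,45),(645,70),(620,200),(460,168)]])
for t,s in [((161,154),(130,437)),((203,237),(228,413)),((233,340),(342,400)),((238,438),(448,405))]:
    print('ch',atz('top',M(*t),.016),*tri(M(*t),E(*s)))
for n in ['mouse_mid','oil_mid','tips_mid']:
    print(n,[(round(d['conf'],2),np.round(d['extent']).tolist()) for d in spotter.spot_in('top',n)][:2])
print('plate corners at z?', [T(*c) for c in [(25,279),(292,292)]])
E
```

```text
p4 [0.5392 0.0651 0.1767] 0.0007045285828768269
p3 [0.5374 0.0171 0.176 ] 0.000632999210247811
p2 [ 0.535  -0.0309  0.1752] 0.00025677551766511655
p1 [ 0.5326 -0.0789  0.1758] 0.0011794039860577436
handletop [0.4207 0.0002 0.2132] 0.00196060710465371
screwtop [ 0.5419 -0.131   0.2198] 0.0035415713450352476
keytop [ 0.3748 -0.2776  0.0518] 0.005202889043822109
switch [ 0.4897 -0.3187  0.074 ]
keyblk corners [array([ 0.4072, -0.2588]), array([ 0.4032, -0.3099]), array([ 0.3362, -0.303 ]), array([ 0.341 , -0.2511])]
unit corners [array([ 0.5749, -0.2269]), array([ 0.5511, -0.3792]), array([ 0.4308, -0.3535]), array([ 0.4607, -0.2067])]
ch [0.5275 0.3356 0.016 ] [0.5283 0.3366 0.0115] 0.0008012075467295117
ch [0.474  0.3079 0.016 ] [0.4741 0.3088 0.0116] 0.00015744424268115755
ch [0.408 0.288 0.016] [0.4075 0.2888 0.0115] 0.000909866595836165
ch [0.3456 0.2842 0.016 ] [0.3441 0.285  0.011 ] 0.002603842876150382
mouse_mid [(0.57, [358.0, 228.0, 379.0, 254.0])]
oil_mid []
tips_mid [(0.7, [129.0, 139.0, 166.0, 166.0]), (0.25, [170.0, 178.0, 183.0, 192.0])]
plate corners at z? [(230.875, 219.375), (297.625, 222.625)]
```

```bash
cat >> h.py <<'E'
np.set_printoptions(precision=4,suppress=True)
def psi(s=None):
    w,x,y,z=(s or get_state())['orientation'];return np.degrees(np.arctan2(1-2*(x*x+z*z),2*(x*y-w*z)))
def go(*targets):
    "targets (x,y,z,psi): prints delta_pos cm and twist from now"
    s=get_state();p=psi(s);a=np.radians(p);ty=np.array([np.cos(a),np.sin(a),0]);tx=np.array([-np.sin(a),np.cos(a),0])
    print('t',round(s['clock'],2),'tcp',s['tcp_pos'],'psi %.1f'%p,'gap %.4f'%s['finger_gap'],'F',s['wrist_force'],'j6 %.2f'%s['joint_pos'][5])
    for t in targets:
        d=(np.array(t[:3])-s['tcp_pos'])*100
        print('  ->',t,'delta',np.round([d@tx,d@ty,-d[2]],2),'twist %.1f'%((p-t[3]+180)%360-180))
def chambers():
    im=imaging.read_camera('top')
    im=im.astype(np.float32);
    corners=np.array([(155,179),(190,167),(215,238),(180,251)],np.int32)
    m=np.zeros(im.shape[:2],np.uint8);cv2.fillConvexPoly(m,corners,1);m=cv2.erode(m,np.ones((3,3)))
    warm=im[...,0]-im[...,2]            # mat is cream, steel is neutral
    k=((warm<12)&(m>0)).astype(np.uint8)
    n,l,st,c=cv2.connectedComponentsWithStats(k)
    for i in range(1,n):
        if st[i,4]>15: print('  blob',st[i,4],c[i],atz('top',c[i],.012)[:2])
E
python3 - <<'E'
from h import *
chambers();go((.528,.336,.08,110),(.528,.336,.005,110))
E
```

```text
blob 37 [176.4324 184.7027] [0.53   0.3364]
  blob 36 [183.1944 198.6111] [0.476  0.3096]
  blob 35 [188.5714 215.8571] [0.4095 0.2882]
  blob 35 [189.3429 232.7143] [0.3449 0.2846]
t 1.1 tcp [0.1533 0.5542 0.2313] psi 74.5 gap 0.0853 F [ 0.7278 -0.0826  0.0077] j6 1.43
  -> (0.528, 0.336, 0.08, 110) delta [-41.93 -11.05  15.13] twist -35.5
  -> (0.528, 0.336, 0.005, 110) delta [-41.93 -11.05  22.63] twist -35.5
```

play_rows([
  {"claw":6.5,"delta_pos":[-41.9,-11.0,10],"twist":-35.5},
  {"claw":6.5,"delta_pos":[-41.9,-11.0,10],"twist":-35.5},
  {"claw":6.5,"delta_pos":[-41.9,-11.0,10],"twist":-35.5},
  {"claw":6.5,"delta_pos":[-41.9,-11.0,10],"twist":-35.5},
  {"claw":6.5,"delta_pos":[-41.9,-11.0,10],"twist":-35.5},
  {"claw":6.5,"delta_pos":[-41.9,-11.0,10],"twist":-35.5},
  {"claw":6.5,"delta_pos":[-41.9,-11.0,10],"twist":-35.5},
  {"claw":6.5,"delta_pos":[-41.9,-11.0,10],"twist":-35.5},
  {"claw":6.5,"delta_pos":[-41.9,-11.0,16.5],"twist":-35.5},
  {"claw":6.5,"delta_pos":[-41.9,-11.0,16.5],"twist":-35.5},
  {"claw":6.5,"delta_pos":[-41.9,-11.0,16.5],"twist":-35.5},
], force=30)

```text
clock: 2.48
tcp_pos: [0.5275, 0.3372, 0.0674]
orientation: [0.0, -0.175, 0.985, 0.0]
wrist_force: [1.0, 0.7, 0.2]
finger_gap: 0.0649
```

```bash
python3 - <<'E'
from h import *
go((.529,.336,.03,110),(.529,.336,.006,110))
shot('side','s2',(190,200,310,320),5)
E
```

```text
t 2.48 tcp [0.5275 0.3372 0.0674] psi 110.1 gap 0.0649 F [0.9857 0.6669 0.1536] j6 0.09
  -> (0.529, 0.336, 0.03, 110) delta [-0.1  -0.17  3.74] twist 0.1
  -> (0.529, 0.336, 0.006, 110) delta [-0.1  -0.17  6.14] twist 0.1
```

View pics/s2.png

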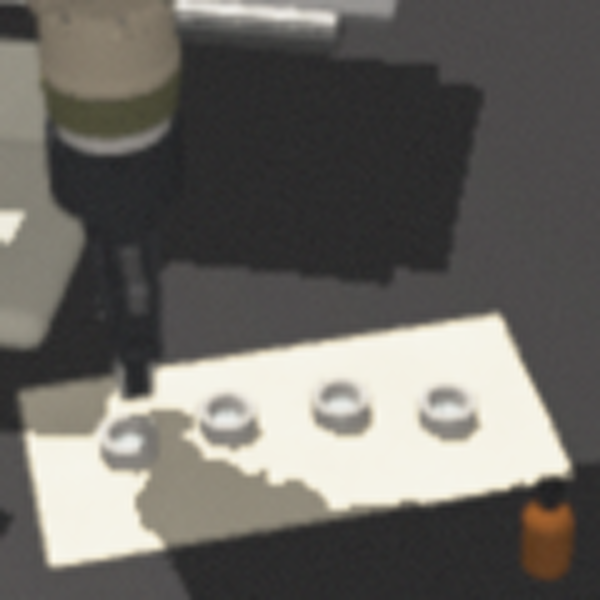

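The gripper is above the first chamber, which sits at (130,440) in this crop. Descending to grip.

play_rows([
  {"claw":6.5,"delta_pos":[-0.1,-0.1,4],"twist":0},
  {"claw":6.5,"delta_pos":[-0.1,-0.1,6.1],"twist":0},
  {"claw":6.5,"delta_pos":[-0.1,-0.1,6.1],"twist":0},
  {"claw":3.0,"delta_pos":[-0.1,-0.1,6.1],"twist":0},
  {"claw":3.0,"delta_pos":[-0.1,-0.1,6.1],"twist":0},
  {"claw":3.0,"delta_pos":[-0.1,-0.1,6.1],"twist":0},
  {"claw":3.0,"delta_pos":[-0.1,-0.1,6.1],"twist":0},
  {"claw":3.0,"delta_pos":[-0.1,-0.1,6.1],"twist":0},
  {"claw":3.0,"delta_pos":[-0.1,-0.1,4],"twist":0},
  {"claw":3.0,"delta_pos":[-0.1,-0.1,0],"twist":0},
  {"claw":3.0,"delta_pos":[-0.1,-0.1,0],"twist":0},
], force=40)

```text
clock: 3.9
tcp_pos: [0.5322, 0.3375, 0.0712]
orientation: [0.004, -0.174, 0.985, 0.001]
wrist_force: [0.6, 0.5, -0.3]
finger_gap: 0.0339
```

```bash
python3 - <<'E'
from h import *
go((.47,.3,.26,110),(.42,-.05,.26,177.3),(.5326,-.079,.26,177.3),(.5326,-.079,.184,177.3))
shot('side','s3',(190,200,310,320),5)
E
```

```text
t 3.9 tcp [0.5322 0.3375 0.0712] psi 110.0 gap 0.0339 F [ 0.5919  0.5036 -0.3092] j6 0.09
  -> (0.47, 0.3, 0.26, 110) delta [  7.13  -1.39 -18.88] twist 0.0
  -> (0.42, -0.05, 0.26, 177.3) delta [ 23.82 -32.55 -18.88] twist -67.3
  -> (0.5326, -0.079, 0.26, 177.3) delta [ 14.24 -39.14 -18.88] twist -67.3
  -> (0.5326, -0.079, 0.184, 177.3) delta [ 14.24 -39.14 -11.28] twist -67.3
```

View pics/s3.png

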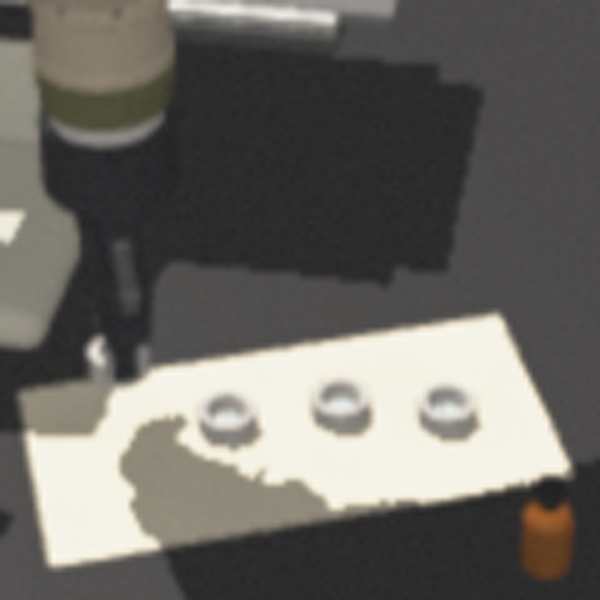

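The chamber looks off-centre in the jaws: the gap is 33.9 mm, less than the 36 mm diameter. I'll check closely before going on.

```bash
python3 - <<'E'
from h import *
go()
s=get_state();p=s['tcp_pos']
print('side tcp px in crop',(proj('side',p)-[215,260])*8, 'top',(proj('top',p)-[150,155])*8)
a=shot('side');b=shot('top')
z=lambda im,x,y:cv2.resize(im[y:y+40,x:x+45],None,fx=8,fy=8,interpolation=cv2.INTER_CUBIC)
print(proj('side',p),proj('top',p))
u=proj('side',p).astype(int);v=proj('top',p).astype(int)
cv2.imwrite('pics/c4.png',cv2.cvtColor(np.hstack([z(a,u[0]-22,u[1]-20),z(b,v[0]-22,v[1]-20)]),cv2.COLOR_RGB2BGR))
E
```

```text
t 3.95 tcp [0.531  0.3369 0.0692] psi 110.0 gap 0.0338 F [ 0.3081 -0.6342 -0.8872] j6 0.09
side tcp px in crop [-8.7322 96.8833] top [184.1107 225.1495]
[213.9085 272.1104] [173.0138 183.1437]
```

View pics/c4.png

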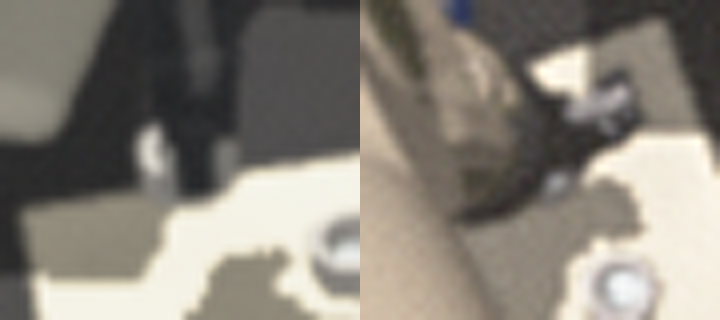

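```bash
python3 - <<'E'
from h import *
go()
p=get_state()['tcp_pos'];a=imaging.read_camera('side');b=imaging.read_camera('top')
out=[]
for cam,im in(('side',a),('top',b)):
    u=proj(cam,p).astype(int);x,y=u[0]-18,u[1]-15
    o=np.ascontiguousarray(cv2.resize(im[y:y+30,x:x+36],None,fx=11,fy=11,interpolation=cv2.INTER_CUBIC))
    o2=o.copy()
    for z,c in((p[2]-.006,(255,0,0)),(p[2]+.010,(0,255,0))):
        t=np.linspace(0,6.3,60)
        P=np.array([(proj(cam,(p[0]+.018*np.cos(k),p[1]+.018*np.sin(k),z))-[x,y]+.5)*11 for k in t]).astype(np.int32)
        cv2.polylines(o2,[P],False,c,1)
    out.append(np.vstack([o[:275],o2[:275]]))
cv2.imwrite('pics/c5.png',cv2.cvtColor(np.hstack(out),cv2.COLOR_RGB2BGR))
E
```

```text
t 4.05 tcp [0.5289 0.3359 0.0664] psi 110.0 gap 0.0335 F [-0.4934 -0.8177 -1.3455] j6 0.09
```

View pics/c5.png

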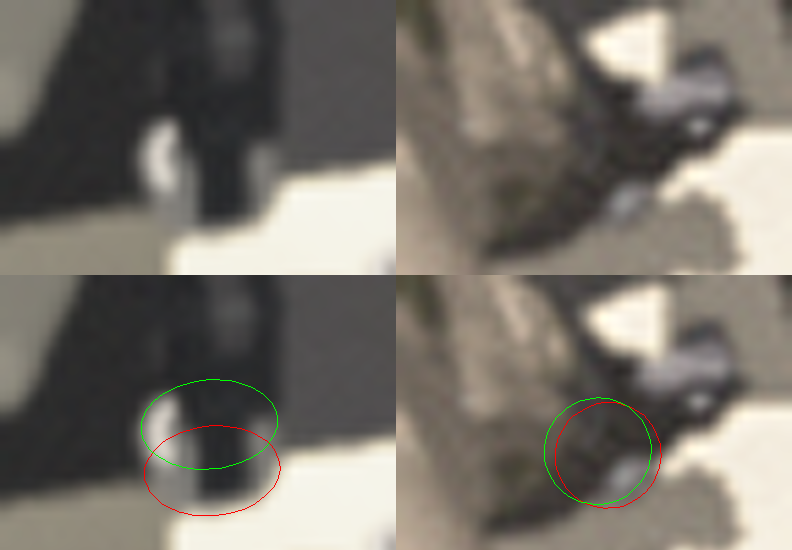

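The side overlay shows the chamber about centred and near level. The narrow gap is probably pad compliance. Moving to pocket 1.

```bash
python3 - <<'E'
from h import *
go((.44,.2,.26,140),(.44,-.03,.26,177.3),(.5326,-.079,.23,177.3))
E
```

```text
t 4.15 tcp [0.5283 0.3355 0.0653] psi 110.0 gap 0.0335 F [ 1.0147 -0.5098 -1.2678] j6 0.09
  -> (0.44, 0.2, 0.26, 140) delta [ 12.94  -9.71 -19.47] twist -30.0
  -> (0.44, -0.03, 0.26, 177.3) delta [ 20.82 -31.32 -19.47] twist -67.3
  -> (0.5326, -0.079, 0.23, 177.3) delta [ 13.8  -39.09 -16.47] twist -67.3
```

play_rows([
  {"claw":3.0,"delta_pos":[0,0,-6],"twist":0},
  {"claw":3.0,"delta_pos":[4,-3,-11],"twist":-10},
  {"claw":3.0,"delta_pos":[8,-6,-15],"twist":-20},
  {"claw":3.0,"delta_pos":[12,-9.7,-19.5],"twist":-30},
  {"claw":3.0,"delta_pos":[14,-14,-19.5],"twist":-40},
  {"claw":3.0,"delta_pos":[16,-19,-19.5],"twist":-50},
  {"claw":3.0,"delta_pos":[17,-24,-19.5],"twist":-60},
  {"claw":3.0,"delta_pos":[17,-29,-19.5],"twist":-67.3},
  {"claw":3.0,"delta_pos":[15,-34,-19.5],"twist":-67.3},
  {"claw":3.0,"delta_pos":[13.8,-39.1,-18.5],"twist":-67.3},
  {"claw":3.0,"delta_pos":[13.8,-39.1,-16.5],"twist":-67.3},
  {"claw":3.0,"delta_pos":[13.8,-39.1,-16.5],"twist":-67.3},
])

```text
clock: 5.65
tcp_pos: [0.5319, -0.0788, 0.2285]
orientation: [-0.001, -0.69, 0.724, 0.003]
wrist_force: [-0.3, 0.3, -0.6]
finger_gap: 0.0337
```

play_rows([
  {"claw":3.0,"delta_pos":[0,0,0],"twist":0},
  {"claw":3.0,"delta_pos":[0,0,0],"twist":0},
  {"claw":3.0,"delta_pos":[0,0,0],"twist":0},
])

```text
clock: 6.02
tcp_pos: [0.5337, -0.0782, 0.2322]
orientation: [0.0, -0.691, 0.723, -0.001]
wrist_force: [-0.2, -0.0, -1.6]
finger_gap: 0.0334
```

```bash
python3 - <<'E'
from h import *
go((.5326,-.079,.184,177.3))
p=get_state()['tcp_pos'];print(imaging.read_camera('top').shape);chambers()
u=proj('side',p).astype(int);print(u)
shot('side','s6',(u[0]-35,u[1]-35,u[0]+35,u[1]+25),8)
E
```

```text
t 6.03 tcp [ 0.5337 -0.0782  0.2322] psi 177.4 gap 0.0334 F [-0.2499 -0.012  -1.5992] j6 -1.82
  -> (0.5326, -0.079, 0.184, 177.3) delta [0.08 0.11 4.82] twist 0.1
(384, 512, 3)
  blob 35 [183.2571 198.8286] [0.4751 0.3093]
  blob 37 [188.4324 216.1892] [0.4082 0.2887]
  blob 35 [189.1143 232.9143] [0.3441 0.2854]
[234 158]
```

View pics/s6.png

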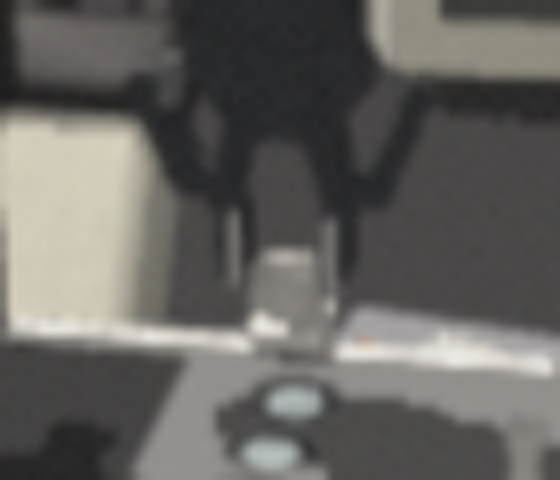

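```bash
python3 - <<'E'
from h import *
p=get_state()['tcp_pos'];a=imaging.read_camera('side');b=imaging.read_camera('top')
for c in('side','top'): print(c,[(round(d['conf'],2),np.round(d['extent']).tolist()) for d in spotter.spot_in(c,'chamber1_mid')],proj(c,p))
old=cv2.resize(cv2.cvtColor(cv2.imread('pics/side0.png'),cv2.COLOR_BGR2RGB),(512,384),interpolation=cv2.INTER_AREA)
def cr(im,cam,ov):
    u=proj(cam,p).astype(int);x,y=u[0]-12,u[1]-13
    o=np.ascontiguousarray(cv2.resize(im[y:y+25,x:x+25],None,fx=15,fy=15,interpolation=cv2.INTER_CUBIC))
    o=np.clip(o.astype(float)*1.3,0,255).astype(np.uint8)
    if ov:
      for z,c in((p[2]-.006,(255,0,0)),(p[2]+.010,(0,255,0))):
        P=np.array([(proj(cam,(p[0]+.018*np.cos(k),p[1]+.018*np.sin(k),z))-[x,y]+.5)*15 for k in np.linspace(0,6.3,60)]).astype(np.int32)
        cv2.polylines(o,[P],False,c,1)
    return cv2.resize(o,(300,300))
cv2.imwrite('pics/c7.png',cv2.cvtColor(np.vstack([np.hstack([cr(old,'side',0),cr(a,'side',0)]),np.hstack([cr(a,'side',1),cr(b,'top',0)])]),cv2.COLOR_RGB2BGR))
E
```

```text
side [(0.6, [229.0, 278.0, 242.0, 290.0])] [234.5628 158.6044]
top [(0.73, [230.0, 160.0, 280.0, 223.0])] [288.3786 177.5852]
```

View pics/c7.png

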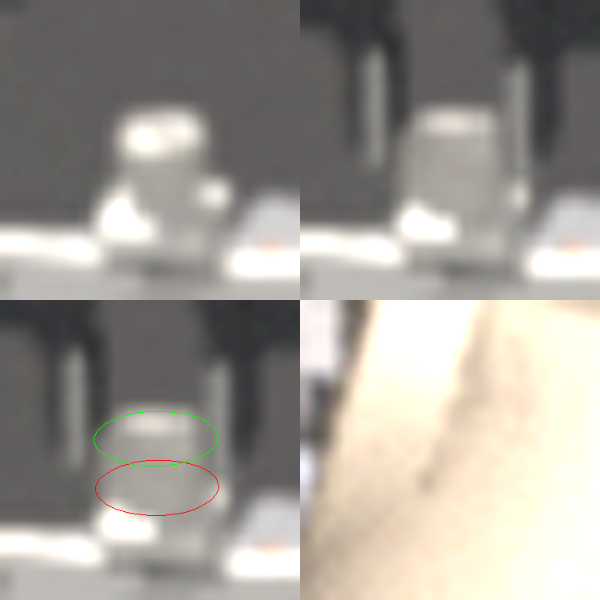

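play_rows([
  {"claw":1.5,"delta_pos":[0,0,0],"twist":0},
  {"claw":1.5,"delta_pos":[0,0,0],"twist":0},
  {"claw":1.5,"delta_pos":[0,0,0],"twist":0},
  {"claw":1.5,"delta_pos":[0,0,0],"twist":0},
])

```text
clock: 6.88
tcp_pos: [0.5335, -0.0787, 0.2313]
orientation: [0.0, -0.691, 0.723, 0.0]
wrist_force: [-0.7, -0.0, -1.0]
finger_gap: 0.0336
```

```bash
python3 - <<'E'
from h import *
go((.5326,-.079,.184,177.3))
a=imaging.read_camera('side')
old=cv2.resize(cv2.cvtColor(cv2.imread('pics/side0.png'),cv2.COLOR_BGR2RGB),(512,384),interpolation=cv2.INTER_AREA)
print('now grey');print(a[146:172,226:246].mean(2).astype(int))
print('old');print(old[146:172,226:246].mean(2).astype(int))
E
```

```text
t 6.88 tcp [ 0.5335 -0.0787  0.2313] psi 177.3 gap 0.0336 F [-0.6941 -0.0425 -0.974 ] j6 -1.82
  -> (0.5326, -0.079, 0.184, 177.3) delta [0.03 0.08 4.73] twist 0.0
now grey
[[ 42  40  44  56  75  74  73  74  73  71  74  72  64  46  43  41  40  41
   42  42]
 [ 43  41  43  54  73  72  71  73  73  73  72  72  64  47  43  42  40  42
   42  41]
 [ 44  43  49  41  54  71  73  72  72  73  72  72  66  53  43  39  42  42
   44  47]
 [ 52  66  76  50  51  71  73  72  74  73  72  73  67  55  54  45  42  47
   58  60]
 [ 55  81  98  60  51  70  74  71  72  73  72  72  68  69  80  52  43  55
   69  71]
 [ 56  85 103  61  52  71  74  72  73  73  73  73  74  90 102  61  43  52
   71  72]
 [ 54  84 104  62  50  71  72  73  73  72  72  74  80  96 105  61  44  52
   69  73]
 [ 53  83 103  62  49  70  77  79  80  81  80  82  81  98 105  62  44  52
   70  72]
 [ 55  82 104  63  53  83 111 118 123 124 128 125  98  96 105  62  45  53
   71  73]
 [ 57  80 104  65  65 104 131 139 145 148 156 154 111  94 105  62  42  52
   70  74]
 [ 58  79 104  73  86 109 121 128 132 135 144 144 110  95 105  61  49  62
   
[... 2798 characters left out ...]
 132 157
  163 163]
 [156 158 159 156 181 203 207 204 185 145 132 136 136 123 120 131 153 161
  163 164]
 [197 203 208 196 172 158 156 156 150 139 137 142 141 127 135 156 176 172
  170 174]
 [180 188 197 197 165 133 125 121 117 117 121 125 125 123 148 190 215 213
  210 211]
 [152 154 157 157 143 125 120 112  95  94 101 105 108 113 144 189 213 215
  213 212]
 [145 144 144 145 141 139 139 130 114 112 112 113 115 119 131 151 158 159
  158 158]
 [145 144 144 144 142 140 135 130 122 121 121 123 128 134 137 142 143 143
  144 143]
 [144 144 144 142 133 121 109 105 105 107 106 105 111 117 126 137 143 144
  145 143]
 [145 144 144 138 118  95  94 111 128 136 133 124 112  95 102 126 142 144
  144 143]]
```

The held object fits a level chamber: the gap stays at 33.6 mm when told to close to 15 mm. Lowering into pocket 1.

play_rows([
  {"claw":1.5,"delta_pos":[0.1,0.1,2.5],"twist":0},
  {"claw":1.5,"delta_pos":[0.1,0.1,3.5],"twist":0},
  {"claw":1.5,"delta_pos":[0.1,0.1,3.9],"twist":0},
  {"claw":1.5,"delta_pos":[0.1,0.1,4.2],"twist":0},
  {"claw":1.5,"delta_pos":[0.1,0.1,4.4],"twist":0},
  {"claw":1.5,"delta_pos":[0.1,0.1,4.4],"twist":0},
  {"claw":1.5,"delta_pos":[0.1,0.1,4.4],"twist":0},
])

```text
clock: 7.8
tcp_pos: [0.5326, -0.0796, 0.1876]
orientation: [0.0, -0.691, 0.723, -0.0]
wrist_force: [0.7, -0.4, -0.8]
finger_gap: 0.0337
```

play_rows([
  {"claw":1.5,"delta_pos":[0,0,0.1],"twist":0},
  {"claw":1.5,"delta_pos":[0,0,0.2],"twist":0},
  {"claw":1.5,"delta_pos":[0,0,0.3],"twist":0},
  {"claw":1.5,"delta_pos":[0,0,0.3],"twist":0},
  {"claw":1.5,"delta_pos":[0,0,0.3],"twist":0},
])

```text
clock: 8.43
tcp_pos: [0.5324, -0.0796, 0.1843]
orientation: [0.0, -0.691, 0.723, 0.0]
wrist_force: [0.5, -0.3, -0.6]
finger_gap: 0.0337
```

```bash
python3 - <<'E'
from h import *
go((.5326,-.079,.184,177.3))
a=imaging.read_camera('side');old=cv2.resize(cv2.cvtColor(cv2.imread('pics/side0.png'),cv2.COLOR_BGR2RGB),(512,384),interpolation=cv2.INTER_AREA)
z=lambda im:cv2.resize(im[145:195,215:265],None,fx=8,fy=8,interpolation=cv2.INTER_CUBIC)
cv2.imwrite('pics/c8.png',cv2.cvtColor(np.hstack([z(old),z(a)]),cv2.COLOR_RGB2BGR))
E
```

```text
t 8.43 tcp [ 0.5324 -0.0796  0.1843] psi 177.3 gap 0.0337 F [ 0.5022 -0.3489 -0.5916] j6 -1.82
  -> (0.5326, -0.079, 0.184, 177.3) delta [-0.06 -0.02  0.03] twist 0.0
```

play_rows([
  {"claw":1.5,"delta_pos":[0,0,0.1],"twist":0},
  {"claw":1.5,"delta_pos":[0,0,0.2],"twist":0},
  {"claw":1.5,"delta_pos":[0,0,0.2],"twist":0},
  {"claw":1.5,"delta_pos":[0,0,0.2],"twist":0},
])

```text
clock: 8.98
tcp_pos: [0.5324, -0.0796, 0.1823]
orientation: [0.0, -0.691, 0.723, 0.0]
wrist_force: [0.4, -0.4, -0.9]
finger_gap: 0.0333
```

View pics/c8.png

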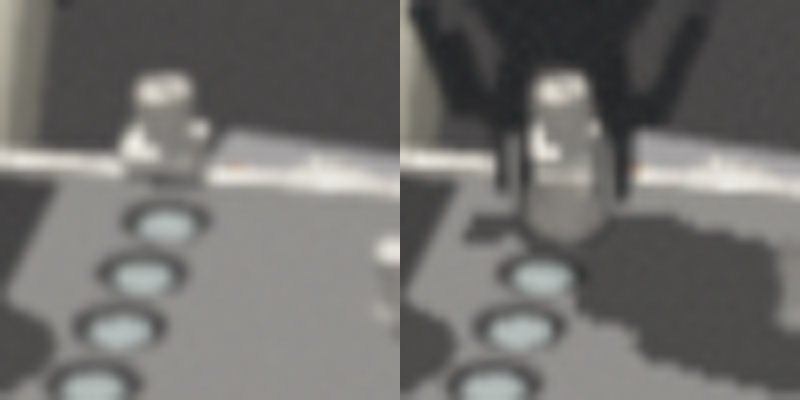

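The chamber sits right over pocket 1, at (565,210) in the right half of the picture. I'll go down a little more and release.

play_rows([
  {"claw":1.5,"delta_pos":[0,0,0.1],"twist":0},
  {"claw":1.5,"delta_pos":[0,0,0.15],"twist":0},
  {"claw":1.5,"delta_pos":[0,0,0.15],"twist":0},
  {"claw":3.4,"delta_pos":[0,0,0.15],"twist":0},
  {"claw":3.6,"delta_pos":[0,0,0.15],"twist":0},
  {"claw":4.0,"delta_pos":[0,0,0.15],"twist":0},
  {"claw":4.5,"delta_pos":[0,0,0.15],"twist":0},
  {"claw":5.5,"delta_pos":[0,0,0.15],"twist":0},
  {"claw":5.5,"delta_pos":[0,0,0.15],"twist":0},
  {"claw":5.5,"delta_pos":[0,0,-2.5],"twist":0},
  {"claw":6.5,"delta_pos":[0,0,-7.5],"twist":0},
  {"claw":6.5,"delta_pos":[0,0,-7.5],"twist":0},
])

```text
clock: 10.48
tcp_pos: [0.5346, -0.0802, 0.2614]
orientation: [0.002, -0.691, 0.723, -0.003]
wrist_force: [0.7, -0.9, -1.7]
finger_gap: 0.0646
```

```bash
cat >> h.py <<'E'
def seated(pts=((.5326,-.079),(.535,-.031),(.5374,.017),(.5392,.065)),save=None):
    a=imaging.read_camera('side')
    for i,(x,y) in enumerate(pts):
        u=np.round(proj('side',(x,y,.192))).astype(int)
        print('pocket',i+1,'px',u,'col profile',a[u[1]-5:u[1]+9,u[0]].mean(1).astype(int))
    if save: cv2.imwrite(f'pics/{save}.png',cv2.cvtColor(cv2.resize(a[145:205,200:275],None,fx=8,fy=8,interpolation=cv2.INTER_CUBIC),cv2.COLOR_RGB2BGR))
E
python3 - <<'E'
from h import *
seated(save='c9');chambers();go((.42,.15,.25,135),(.44,.25,.2,110),(.475,.309,.075,110))
E
```

```text
pocket 1 px [235 169] col profile [140 140 148 149 137 132 128 126 127 124 117 101  79  79]
pocket 2 px [232 175] col profile [125 119 118 117 108  88  77  95 147 182 182 162 126 107]
pocket 3 px [229 182] col profile [ 76 102 132 130 122 122 101 126 171 184 181 160 126 105]
pocket 4 px [226 189] col profile [ 92 112 135 129 123 125 100 121 167 184 184 162 138 142]
  blob 33 [183.3939 198.9091] [0.4748 0.3088]
  blob 34 [188.4412 216.    ] [0.4089 0.2887]
  blob 37 [189.0811 232.8378] [0.3444 0.2856]
t 10.57 tcp [ 0.5327 -0.0798  0.2576] psi 177.3 gap 0.0647 F [-0.7956 -0.7375 -0.7237] j6 -1.82
  -> (0.42, 0.15, 0.25, 135) delta [-22.43  12.33   0.76] twist 42.3
  -> (0.44, 0.25, 0.2, 110) delta [-32.51  10.79   5.76] twist 67.3
  -> (0.475, 0.309, 0.075, 110) delta [-38.57   7.57  18.26] twist 67.3
```

View pics/c9.png

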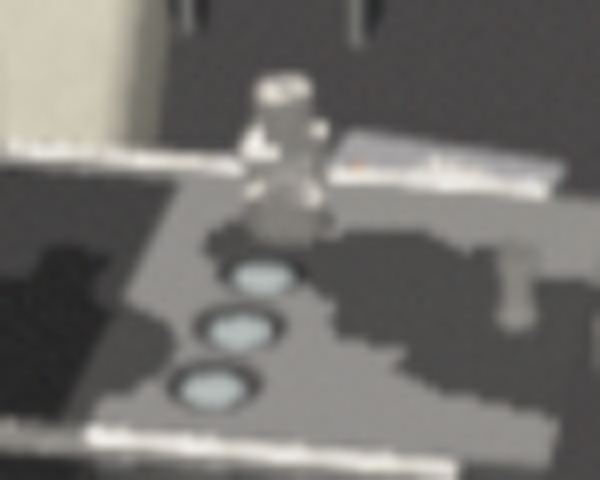

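Chamber 1 is upright in pocket 1, at (285,215). Going for the next one.

play_rows([
  {"claw":6.5,"delta_pos":[-6,6,0],"twist":10},
  {"claw":6.5,"delta_pos":[-11,9,0],"twist":20},
  {"claw":6.5,"delta_pos":[-16.5,11.5,0.7],"twist":30},
  {"claw":6.5,"delta_pos":[-22,12.3,0.7],"twist":40},
  {"claw":6.5,"delta_pos":[-28,11.5,2],"twist":50},
  {"claw":6.5,"delta_pos":[-33,10.5,5],"twist":60},
  {"claw":6.5,"delta_pos":[-38.6,7.6,8],"twist":67.3},
  {"claw":6.5,"delta_pos":[-38.6,7.6,14],"twist":67.3},
  {"claw":6.5,"delta_pos":[-38.6,7.6,18],"twist":67.3},
  {"claw":6.5,"delta_pos":[-38.6,7.6,18.2],"twist":67.3},
  {"claw":6.5,"delta_pos":[-38.6,7.6,18.2],"twist":67.3},
  {"claw":6.5,"delta_pos":[-38.6,7.6,18.2],"twist":67.3},
])

```text
clock: 12.08
tcp_pos: [0.4761, 0.3098, 0.0781]
orientation: [0.002, -0.174, 0.985, 0.001]
wrist_force: [0.1, -0.2, -0.6]
finger_gap: 0.0646
```

```bash
python3 - <<'E'
from h import *
chambers();go((.475,.309,.006,110))
print([(round(d['conf'],2),np.round(d['extent']).tolist()) for d in spotter.spot_in('side','chamber1_mid')]) if imaging.read_camera('side') is not None else 0
E
```

```text
blob 171 [183.538  195.4971] [0.488  0.3084]
  blob 41 [188.0488 216.    ] [0.4089 0.2902]
  blob 38 [189.     232.8947] [0.3442 0.2859]
t 12.12 tcp [0.4761 0.3098 0.0781] psi 110.0 gap 0.0650 F [-0.0366  0.7102  0.1125] j6 0.09
  -> (0.475, 0.309, 0.006, 110) delta [ 0.14 -0.04  7.21] twist -0.0
[(0.24, [296.0, 298.0, 304.0, 315.0])]
```

play_rows([
  {"claw":6.5,"delta_pos":[0,0,4],"twist":0},
  {"claw":6.5,"delta_pos":[0,0,6.5],"twist":0},
  {"claw":6.5,"delta_pos":[0,0,7],"twist":0},
  {"claw":6.5,"delta_pos":[0,0,7],"twist":0},
  {"claw":6.5,"delta_pos":[0,0,7],"twist":0},
])

```text
clock: 12.85
tcp_pos: [0.4755, 0.31, 0.0068]
orientation: [0.001, -0.174, 0.985, 0.0]
wrist_force: [-0.4, -0.5, -0.6]
finger_gap: 0.0649
```

play_rows([
  {"claw":2.0,"delta_pos":[0,0,0],"twist":0},
  {"claw":2.0,"delta_pos":[0,0,0],"twist":0},
  {"claw":2.0,"delta_pos":[0,0,0],"twist":0},
  {"claw":2.0,"delta_pos":[0,0,0],"twist":0},
  {"claw":2.0,"delta_pos":[0,0,0],"twist":0},
  {"claw":2.0,"delta_pos":[0,0,0],"twist":0},
  {"claw":2.0,"delta_pos":[0,0,-3],"twist":0},
  {"claw":2.0,"delta_pos":[0,0,-7],"twist":0},
  {"claw":2.0,"delta_pos":[0,0,-7],"twist":0},
  {"claw":2.0,"delta_pos":[0,0,-7],"twist":0},
])

```text
clock: 14.1
tcp_pos: [0.4741, 0.3094, 0.075]
orientation: [-0.0, -0.174, 0.985, -0.0]
wrist_force: [-0.3, 0.6, -1.4]
finger_gap: 0.0338
```

```bash
python3 - <<'E'
from h import *
go((.44,.2,.26,140),(.44,.0,.26,177.3),(.535,-.031,.22,177.3))
E
```

```text
t 14.1 tcp [0.4741 0.3094 0.075 ] psi 110.0 gap 0.0338 F [-0.3093  0.5774 -1.4342] j6 0.09
  -> (0.44, 0.2, 0.26, 140) delta [  6.95  -9.11 -18.5 ] twist -30.0
  -> (0.44, 0.0, 0.26, 177.3) delta [ 13.8  -27.89 -18.5 ] twist -67.3
  -> (0.535, -0.031, 0.22, 177.3) delta [  5.94 -34.06 -14.5 ] twist -67.3
```

play_rows([
  {"claw":2.0,"delta_pos":[0,0,-6],"twist":0},
  {"claw":2.0,"delta_pos":[2,-3,-11],"twist":-10},
  {"claw":2.0,"delta_pos":[5,-6,-15],"twist":-20},
  {"claw":2.0,"delta_pos":[7,-9,-18.5],"twist":-30},
  {"claw":2.0,"delta_pos":[9,-14,-18.5],"twist":-40},
  {"claw":2.0,"delta_pos":[11,-19,-18.5],"twist":-50},
  {"claw":2.0,"delta_pos":[12,-24,-18.5],"twist":-60},
  {"claw":2.0,"delta_pos":[10,-29,-18.5],"twist":-67.3},
  {"claw":2.0,"delta_pos":[5.9,-34.1,-17],"twist":-67.3},
  {"claw":2.0,"delta_pos":[5.9,-34.1,-15],"twist":-67.3},
  {"claw":2.0,"delta_pos":[5.9,-34.1,-14.5],"twist":-67.3},
  {"claw":2.0,"delta_pos":[5.9,-34.1,-14.5],"twist":-67.3},
])

```text
clock: 15.6
tcp_pos: [0.5346, -0.0305, 0.2194]
orientation: [-0.001, -0.691, 0.723, 0.001]
wrist_force: [0.8, 0.3, -0.3]
finger_gap: 0.0339
```

play_rows([
  {"claw":2.0,"delta_pos":[0,0,1.5],"twist":0},
  {"claw":2.0,"delta_pos":[0,0,2.5],"twist":0},
  {"claw":2.0,"delta_pos":[0,0,3],"twist":0},
  {"claw":2.0,"delta_pos":[0,0,3],"twist":0},
  {"claw":2.0,"delta_pos":[0,0,3],"twist":0},
])

```text
clock: 16.23
tcp_pos: [0.536, -0.0311, 0.1906]
orientation: [0.0, -0.691, 0.723, -0.0]
wrist_force: [-0.3, -0.4, -0.4]
finger_gap: 0.0338
```

```bash
python3 - <<'E'
from h import *
chambers();go((.535,-.031,.181,177.3))
E
```

```text
blob 33 [188.4242 215.9394] [0.4092 0.2887]
  blob 38 [189.0526 232.9211] [0.3441 0.2857]
t 16.27 tcp [ 0.5361 -0.0311  0.1907] psi 177.3 gap 0.0335 F [ 0.1387  0.3823 -0.9304] j6 -1.73
  -> (0.535, -0.031, 0.181, 177.3) delta [-0.01  0.11  0.97] twist 0.0
```

play_rows([
  {"claw":2.0,"delta_pos":[0,0.1,0.4],"twist":0},
  {"claw":2.0,"delta_pos":[0,0.1,0.7],"twist":0},
  {"claw":2.0,"delta_pos":[0,0.1,0.95],"twist":0},
  {"claw":2.0,"delta_pos":[0,0.1,0.95],"twist":0},
  {"claw":2.0,"delta_pos":[0,0.1,0.95],"twist":0},
])

```text
clock: 16.9
tcp_pos: [0.5348, -0.031, 0.1807]
orientation: [0.0, -0.691, 0.723, 0.0]
wrist_force: [0.6, -0.0, -0.5]
finger_gap: 0.0341
```

play_rows([
  {"claw":3.4,"delta_pos":[0,0,0],"twist":0},
  {"claw":3.6,"delta_pos":[0,0,0],"twist":0},
  {"claw":4.0,"delta_pos":[0,0,0],"twist":0},
  {"claw":4.5,"delta_pos":[0,0,0],"twist":0},
  {"claw":5.5,"delta_pos":[0,0,0],"twist":0},
  {"claw":5.5,"delta_pos":[0,0,0],"twist":0},
  {"claw":5.5,"delta_pos":[0,0,-2.5],"twist":0},
  {"claw":6.5,"delta_pos":[0,0,-7],"twist":0},
  {"claw":6.5,"delta_pos":[0,0,-7],"twist":0},
])

```text
clock: 18.02
tcp_pos: [0.5369, -0.0315, 0.2545]
orientation: [0.002, -0.691, 0.723, -0.003]
wrist_force: [0.2, 0.8, -1.0]
finger_gap: 0.0651
```

```bash
python3 - <<'E'
from h import *
seated();chambers();go((.409,.289,.076,100))
E
```

```text
pocket 1 px [235 169] col profile [139 140 146 148 137 137 167 173 138 155 171 166 164 148]
pocket 2 px [232 175] col profile [183 162 132 150 159 137 141 138 129 128 128 113  88  78]
pocket 3 px [229 182] col profile [120 120 121 118 107  93  81 119 167 184 182 160 126 105]
pocket 4 px [226 189] col profile [ 77 105 134 129 122 125 101 122 166 183 183 163 136 142]
  blob 38 [188.1842 215.9211] [0.4092 0.2896]
  blob 36 [189.0278 232.9167] [0.3441 0.2858]
t 18.12 tcp [ 0.5351 -0.0311  0.251 ] psi 177.3 gap 0.0653 F [-0.4804 -0.4917 -0.1861] j6 -1.73
  -> (0.409, 0.289, 0.076, 100) delta [-31.39  14.08  17.5 ] twist 77.3
```

play_rows([
  {"claw":6.5,"delta_pos":[-5,3,0],"twist":10},
  {"claw":6.5,"delta_pos":[-10,6,0],"twist":20},
  {"claw":6.5,"delta_pos":[-15,8,0],"twist":30},
  {"claw":6.5,"delta_pos":[-20,10,0],"twist":40},
  {"claw":6.5,"delta_pos":[-25,12,0.5],"twist":50},
  {"claw":6.5,"delta_pos":[-31.4,14.1,2],"twist":60},
  {"claw":6.5,"delta_pos":[-31.4,14.1,7],"twist":70},
  {"claw":6.5,"delta_pos":[-31.4,14.1,12],"twist":77.3},
  {"claw":6.5,"delta_pos":[-31.4,14.1,17],"twist":77.3},
  {"claw":6.5,"delta_pos":[-31.4,14.1,17.5],"twist":77.3},
  {"claw":6.5,"delta_pos":[-31.4,14.1,17.5],"twist":77.3},
  {"claw":6.5,"delta_pos":[-31.4,14.1,17.5],"twist":77.3},
])

```text
clock: 19.62
tcp_pos: [0.4101, 0.2898, 0.0778]
orientation: [0.002, -0.087, 0.996, 0.001]
wrist_force: [-0.2, -0.5, 0.5]
finger_gap: 0.0654
```

```bash
python3 - <<'E'
from h import *
chambers();go((.409,.289,.006,100))
E
```

```text
blob 118 [190.1102 213.9661] [0.4167 0.2823]
  blob 45 [188.5111 232.6667] [0.3451 0.2878]
t 19.68 tcp [0.4102 0.2898 0.0779] psi 100.0 gap 0.0649 F [-0.2741 -0.3283  0.198 ] j6 0.28
  -> (0.409, 0.289, 0.006, 100) delta [ 0.13 -0.06  7.19] twist 0.0
```

play_rows([
  {"claw":6.5,"delta_pos":[0,0,4],"twist":0},
  {"claw":6.5,"delta_pos":[0,0,6.5],"twist":0},
  {"claw":6.5,"delta_pos":[0,0,7],"twist":0},
  {"claw":6.5,"delta_pos":[0,0,7],"twist":0},
  {"claw":6.5,"delta_pos":[0,0,7],"twist":0},
])

```text
clock: 20.3
tcp_pos: [0.4098, 0.2898, 0.0073]
orientation: [0.001, -0.088, 0.996, 0.001]
wrist_force: [-0.7, 0.1, -0.6]
finger_gap: 0.0648
```

play_rows([
  {"claw":2.0,"delta_pos":[0,0,0],"twist":0},
  {"claw":2.0,"delta_pos":[0,0,0],"twist":0},
  {"claw":2.0,"delta_pos":[0,0,0],"twist":0},
  {"claw":2.0,"delta_pos":[0,0,0],"twist":0},
  {"claw":2.0,"delta_pos":[0,0,0],"twist":0},
  {"claw":2.0,"delta_pos":[0,0,0],"twist":0},
  {"claw":2.0,"delta_pos":[0,0,-3],"twist":0},
  {"claw":2.0,"delta_pos":[0,0,-7],"twist":0},
  {"claw":2.0,"delta_pos":[0,0,-7],"twist":0},
  {"claw":2.0,"delta_pos":[0,0,-7],"twist":0},
])

```text
clock: 21.55
tcp_pos: [0.4083, 0.2891, 0.0756]
orientation: [0.0, -0.088, 0.996, 0.0]
wrist_force: [0.1, -0.1, -0.9]
finger_gap: 0.0337
```

```bash
python3 - <<'E'
from h import *
go((.44,.2,.26,140),(.44,.05,.26,177.3),(.537,.017,.22,177.3))
E
```

```text
t 21.55 tcp [0.4083 0.2891 0.0756] psi 100.0 gap 0.0337 F [ 0.1384 -0.0807 -0.8863] j6 0.28
  -> (0.44, 0.2, 0.26, 140) delta [ -1.57  -9.32 -18.44] twist -40.0
  -> (0.44, 0.05, 0.26, 177.3) delta [  1.05 -24.09 -18.44] twist -77.3
  -> (0.537, 0.017, 0.22, 177.3) delta [ -7.93 -29.04 -14.44] twist -77.3
```

play_rows([
  {"claw":2.0,"delta_pos":[0,0,-6],"twist":0},
  {"claw":2.0,"delta_pos":[0,-2,-11],"twist":-10},
  {"claw":2.0,"delta_pos":[-1,-5,-15],"twist":-20},
  {"claw":2.0,"delta_pos":[-1,-9,-18.4],"twist":-30},
  {"claw":2.0,"delta_pos":[0,-14,-18.4],"twist":-40},
  {"claw":2.0,"delta_pos":[1,-19,-18.4],"twist":-50},
  {"claw":2.0,"delta_pos":[1,-24,-18.4],"twist":-60},
  {"claw":2.0,"delta_pos":[-4,-27,-18.4],"twist":-70},
  {"claw":2.0,"delta_pos":[-7.9,-29,-17],"twist":-77.3},
  {"claw":2.0,"delta_pos":[-7.9,-29,-15],"twist":-77.3},
  {"claw":2.0,"delta_pos":[-7.9,-29,-14.4],"twist":-77.3},
  {"claw":2.0,"delta_pos":[-7.9,-29,-14.4],"twist":-77.3},
])

```text
clock: 23.05
tcp_pos: [0.5358, 0.0177, 0.2188]
orientation: [-0.001, -0.691, 0.723, 0.001]
wrist_force: [-0.3, 0.1, 0.5]
finger_gap: 0.0338
```

play_rows([
  {"claw":2.0,"delta_pos":[0,0,1.5],"twist":0},
  {"claw":2.0,"delta_pos":[0,0,2.5],"twist":0},
  {"claw":2.0,"delta_pos":[0,0,2.9],"twist":0},
  {"claw":2.0,"delta_pos":[0,0,2.9],"twist":0},
  {"claw":2.0,"delta_pos":[0,0,2.9],"twist":0},
])

```text
clock: 23.68
tcp_pos: [0.5371, 0.0173, 0.1912]
orientation: [0.0, -0.691, 0.723, -0.0]
wrist_force: [-0.2, 0.4, -1.6]
finger_gap: 0.0337
```

```bash
python3 - <<'E'
from h import *
chambers();go((.537,.017,.181,177.3))
E
```

```text
blob 36 [188.8333 232.7222] [0.3449 0.2865]
t 23.73 tcp [0.5372 0.0173 0.1912] psi 177.3 gap 0.0336 F [-0.0331 -0.4337 -0.1274] j6 -1.64
  -> (0.537, 0.017, 0.181, 177.3) delta [0.04 0.02 1.02] twist 0.0
```

play_rows([
  {"claw":2.0,"delta_pos":[0,0.02,0.4],"twist":0},
  {"claw":2.0,"delta_pos":[0,0.02,0.7],"twist":0},
  {"claw":2.0,"delta_pos":[0,0.02,1.0],"twist":0},
  {"claw":2.0,"delta_pos":[0,0.02,1.0],"twist":0},
  {"claw":2.0,"delta_pos":[0,0.02,1.0],"twist":0},
])

```text
clock: 24.35
tcp_pos: [0.5368, 0.0174, 0.1809]
orientation: [0.0, -0.69, 0.723, -0.0]
wrist_force: [-0.1, 0.4, 0.1]
finger_gap: 0.0339
```

play_rows([
  {"claw":3.4,"delta_pos":[0,0,0],"twist":0},
  {"claw":3.6,"delta_pos":[0,0,0],"twist":0},
  {"claw":4.0,"delta_pos":[0,0,0],"twist":0},
  {"claw":4.5,"delta_pos":[0,0,0],"twist":0},
  {"claw":5.5,"delta_pos":[0,0,0],"twist":0},
  {"claw":5.5,"delta_pos":[0,0,0],"twist":0},
  {"claw":5.5,"delta_pos":[0,0,-2.5],"twist":0},
  {"claw":6.5,"delta_pos":[0,0,-7],"twist":0},
  {"claw":6.5,"delta_pos":[0,0,-7],"twist":0},
])

```text
clock: 25.48
tcp_pos: [0.5388, 0.0171, 0.2545]
orientation: [0.002, -0.691, 0.723, -0.003]
wrist_force: [0.9, 0.0, 0.7]
finger_gap: 0.0654
```

```bash
python3 - <<'E'
from h import *
seated();chambers();go((.3445,.286,.076,95))
E
```

```text
pocket 1 px [235 169] col profile [138 139 147 151 136 139 166 172 138 154 175 172 178 166]
pocket 2 px [232 175] col profile [183 163 132 150 157 138 147 177 176 144 169 180 165 152]
pocket 3 px [229 182] col profile [180 143 148 161 143 133 137 136 130 129 129 112  88  75]
pocket 4 px [226 189] col profile [122 133 136 118 108  95  80 108 157 182 182 163 138 142]
  blob 36 [189.1944 232.8333] [0.3445 0.2851]
t 25.57 tcp [0.5369 0.0173 0.251 ] psi 177.3 gap 0.0649 F [ 0.2121 -0.5681 -0.2901] j6 -1.64
  -> (0.3445, 0.286, 0.076, 95) delta [-25.94  20.47  17.5 ] twist 82.3
```

play_rows([
  {"claw":6.5,"delta_pos":[-4,3,0],"twist":10},
  {"claw":6.5,"delta_pos":[-8,6,0],"twist":20},
  {"claw":6.5,"delta_pos":[-12,9,0],"twist":30},
  {"claw":6.5,"delta_pos":[-16,12,0],"twist":40},
  {"claw":6.5,"delta_pos":[-20,15,0.5],"twist":50},
  {"claw":6.5,"delta_pos":[-24,18,2],"twist":60},
  {"claw":6.5,"delta_pos":[-25.9,20.5,7],"twist":70},
  {"claw":6.5,"delta_pos":[-25.9,20.5,12],"twist":80},
  {"claw":6.5,"delta_pos":[-25.9,20.5,17],"twist":82.3},
  {"claw":6.5,"delta_pos":[-25.9,20.5,17.5],"twist":82.3},
  {"claw":6.5,"delta_pos":[-25.9,20.5,17.5],"twist":82.3},
  {"claw":6.5,"delta_pos":[-25.9,20.5,17.5],"twist":82.3},
])

```text
clock: 27.08
tcp_pos: [0.3455, 0.2863, 0.0776]
orientation: [0.001, -0.044, 0.999, 0.001]
wrist_force: [-0.2, -0.1, 0.3]
finger_gap: 0.0649
```

```bash
python3 - <<'E'
from h import *
chambers();go((.3445,.2855,.006,95))
E
```

```text
blob 108 [191.0556 233.25  ] [0.3429 0.278 ]
t 27.12 tcp [0.3455 0.2864 0.0776] psi 95.0 gap 0.0652 F [ 0.2553  0.1576 -0.2031] j6 0.42
  -> (0.3445, 0.2855, 0.006, 95) delta [ 0.11 -0.08  7.16] twist 0.0
```

play_rows([
  {"claw":6.5,"delta_pos":[0,0,4],"twist":0},
  {"claw":6.5,"delta_pos":[0,0,6.5],"twist":0},
  {"claw":6.5,"delta_pos":[0,0,7],"twist":0},
  {"claw":6.5,"delta_pos":[0,0,7],"twist":0},
  {"claw":6.5,"delta_pos":[0,0,7],"twist":0},
])

```text
clock: 27.75
tcp_pos: [0.3451, 0.2863, 0.0071]
orientation: [0.001, -0.044, 0.999, 0.001]
wrist_force: [0.1, -0.4, -0.5]
finger_gap: 0.0648
```

play_rows([
  {"claw":2.0,"delta_pos":[0,0,0],"twist":0},
  {"claw":2.0,"delta_pos":[0,0,0],"twist":0},
  {"claw":2.0,"delta_pos":[0,0,0],"twist":0},
  {"claw":2.0,"delta_pos":[0,0,0],"twist":0},
  {"claw":2.0,"delta_pos":[0,0,0],"twist":0},
  {"claw":2.0,"delta_pos":[0,0,0],"twist":0},
  {"claw":2.0,"delta_pos":[0,0,-3],"twist":0},
  {"claw":2.0,"delta_pos":[0,0,-7],"twist":0},
  {"claw":2.0,"delta_pos":[0,0,-7],"twist":0},
  {"claw":2.0,"delta_pos":[0,0,-7],"twist":0},
])

```text
clock: 29.0
tcp_pos: [0.3438, 0.2855, 0.0756]
orientation: [0.0, -0.044, 0.999, 0.0]
wrist_force: [-0.1, 0.1, -0.7]
finger_gap: 0.0338
```

```bash
python3 - <<'E'
from h import *
chambers();go((.42,.2,.26,140),(.44,.1,.26,177.3),(.539,.065,.22,177.3))
E
```

```text
blob 90 [190.6778 233.8667] [0.3405 0.2794]
t 29.05 tcp [0.3433 0.2853 0.0751] psi 95.0 gap 0.0335 F [ 0.6553 -0.1573  0.1458] j6 0.43
  -> (0.42, 0.2, 0.26, 140) delta [ -6.9   -9.17 -18.49] twist -45.0
  -> (0.44, 0.1, 0.26, 177.3) delta [ -8.01 -19.3  -18.49] twist -82.3
  -> (0.539, 0.065, 0.22, 177.3) delta [-17.56 -23.66 -14.49] twist -82.3
```

play_rows([
  {"claw":2.0,"delta_pos":[0,0,-6],"twist":0},
  {"claw":2.0,"delta_pos":[-2,-2,-11],"twist":-10},
  {"claw":2.0,"delta_pos":[-4,-5,-15],"twist":-20},
  {"claw":2.0,"delta_pos":[-6,-9,-18.4],"twist":-30},
  {"claw":2.0,"delta_pos":[-8,-14,-18.4],"twist":-40},
  {"claw":2.0,"delta_pos":[-10,-18,-18.4],"twist":-50},
  {"claw":2.0,"delta_pos":[-13,-21,-18.4],"twist":-60},
  {"claw":2.0,"delta_pos":[-16,-23,-18.4],"twist":-70},
  {"claw":2.0,"delta_pos":[-17.5,-23.6,-17],"twist":-80},
  {"claw":2.0,"delta_pos":[-17.5,-23.6,-15],"twist":-82.3},
  {"claw":2.0,"delta_pos":[-17.5,-23.6,-14.5],"twist":-82.3},
  {"claw":2.0,"delta_pos":[-17.5,-23.6,-14.5],"twist":-82.3},
])

```text
clock: 30.55
tcp_pos: [0.5382, 0.066, 0.2199]
orientation: [-0.001, -0.69, 0.724, 0.001]
wrist_force: [-1.0, 0.3, -0.2]
finger_gap: 0.0338
```

play_rows([
  {"claw":2.0,"delta_pos":[0,0,1.5],"twist":0},
  {"claw":2.0,"delta_pos":[0,0,2.5],"twist":0},
  {"claw":2.0,"delta_pos":[0,0,2.9],"twist":0},
  {"claw":2.0,"delta_pos":[0,0,2.9],"twist":0},
  {"claw":2.0,"delta_pos":[0,0,2.9],"twist":0},
])

```text
clock: 31.18
tcp_pos: [0.5392, 0.0659, 0.1922]
orientation: [0.0, -0.691, 0.723, -0.0]
wrist_force: [0.2, -0.5, 0.1]
finger_gap: 0.0343
```

```bash
python3 - <<'E'
from h import *
chambers();go((.539,.065,.181,177.3))
E
```

```text
t 31.23 tcp [0.5393 0.0659 0.1922] psi 177.3 gap 0.0340 F [-0.1201  0.8412  0.3662] j6 -1.55
  -> (0.539, 0.065, 0.181, 177.3) delta [0.09 0.02 1.12] twist 0.0
```

play_rows([
  {"claw":2.0,"delta_pos":[0.06,0.02,0.4],"twist":0},
  {"claw":2.0,"delta_pos":[0.06,0.02,0.7],"twist":0},
  {"claw":2.0,"delta_pos":[0.06,0.02,1.1],"twist":0},
  {"claw":2.0,"delta_pos":[0.06,0.02,1.1],"twist":0},
  {"claw":2.0,"delta_pos":[0.06,0.02,1.1],"twist":0},
])

```text
clock: 31.85
tcp_pos: [0.5389, 0.0653, 0.1809]
orientation: [0.0, -0.691, 0.723, -0.0]
wrist_force: [-0.2, -0.3, 0.1]
finger_gap: 0.0335
```

play_rows([
  {"claw":3.4,"delta_pos":[0,0,0],"twist":0},
  {"claw":3.6,"delta_pos":[0,0,0],"twist":0},
  {"claw":4.0,"delta_pos":[0,0,0],"twist":0},
  {"claw":4.5,"delta_pos":[0,0,0],"twist":0},
  {"claw":5.5,"delta_pos":[0,0,0],"twist":0},
  {"claw":5.5,"delta_pos":[0,0,0],"twist":0},
  {"claw":5.5,"delta_pos":[0,0,-2.5],"twist":0},
  {"claw":6.0,"delta_pos":[0,0,-7],"twist":0},
  {"claw":6.0,"delta_pos":[0,9,-7],"twist":0},
  {"claw":6.0,"delta_pos":[0,14,-7],"twist":0},
  {"claw":6.0,"delta_pos":[0,14,-7],"twist":0},
  {"claw":6.0,"delta_pos":[0,14,-7],"twist":0},
])

```text
clock: 33.35
tcp_pos: [0.3989, 0.0719, 0.2514]
orientation: [0.001, -0.691, 0.723, -0.001]
wrist_force: [1.0, 0.3, 0.7]
finger_gap: 0.0599
```

```bash
python3 - <<'E'
from h import *
seated(save='c10');chambers();go((.4207,.0,.26,177.3),(.39,.0,.2,177.3))
E
```

```text
pocket 1 px [235 169] col profile [142 140 148 150 137 138 167 173 138 152 169 158 156 179]
pocket 2 px [232 175] col profile [181 164 131 149 160 137 136 166 174 144 169 181 168 186]
pocket 3 px [229 182] col profile [188 153 148 160 144 136 152 172 159 145 176 188 168 179]
pocket 4 px [226 189] col profile [179 137 149 164 149 137 155 188 182 140 132 130 138 144]
t 33.45 tcp [0.4005 0.0717 0.2512] psi 177.3 gap 0.0596 F [ 0.333  -0.1614 -0.3039] j6 -1.55
  -> (0.4207, 0.0, 0.26, 177.3) delta [ 7.07 -2.35 -0.88] twist 0.0
  -> (0.39, 0.0, 0.2, 177.3) delta [7.21 0.72 5.12] twist 0.0
```

View pics/c10.png

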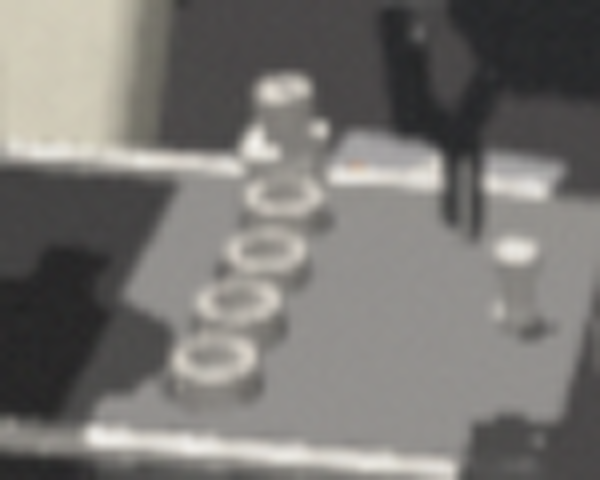

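All four chambers sit level in their pockets, with rims at (285,197), (268,250), (240,303) and (213,358). Next I move behind the handle post to push the carriage.

play_rows([
  {"claw":0,"delta_pos":[2,3.5,-0.5],"twist":10},
  {"claw":0,"delta_pos":[7,3.5,-0.5],"twist":20},
  {"claw":0,"delta_pos":[7.2,3.5,-0.5],"twist":30},
  {"claw":0,"delta_pos":[7.2,3.5,-0.5],"twist":40},
  {"claw":0,"delta_pos":[7.2,3.5,-0.5],"twist":50},
  {"claw":0,"delta_pos":[7.2,3.5,-0.5],"twist":60},
  {"claw":0,"delta_pos":[7.2,3.5,-0.5],"twist":70},
  {"claw":0,"delta_pos":[7.2,3.5,-0.5],"twist":80},
  {"claw":0,"delta_pos":[7.2,3.5,-0.5],"twist":90},
  {"claw":0,"delta_pos":[7.2,3.5,-0.5],"twist":90},
  {"claw":0,"delta_pos":[7.2,3.5,-0.5],"twist":90},
  {"claw":0,"delta_pos":[7.2,3.5,-0.5],"twist":90},
])

```text
clock: 34.95
tcp_pos: [0.3609, 0.0014, 0.2557]
orientation: [-0.0, 0.022, 1.0, 0.0]
wrist_force: [0.3, 0.5, -0.7]
finger_gap: 0.0003
```

```bash
python3 - <<'E'
from h import *
go((.365,0,.192,87),(.398,0,.192,87),(.52,-.006,.192,87))
E
```

```text
t 34.95 tcp [0.3609 0.0014 0.2557] psi 87.4 gap 0.0003 F [ 0.2982  0.5381 -0.6778] j6 -0.17
  -> (0.365, 0, 0.192, 87) delta [-0.41 -0.12  6.37] twist 0.4
  -> (0.398, 0, 0.192, 87) delta [-3.71  0.03  6.37] twist 0.4
  -> (0.52, -0.006, 0.192, 87) delta [-15.92  -0.03   6.37] twist 0.4
```

play_rows([
  {"claw":0,"delta_pos":[0,0,4],"twist":0},
  {"claw":0,"delta_pos":[0,0,6.3],"twist":0},
  {"claw":0,"delta_pos":[-2,0,6.3],"twist":0},
  {"claw":0,"delta_pos":[-3,0,6.3],"twist":0},
  {"claw":0,"delta_pos":[-3.6,0,6.3],"twist":0},
  {"claw":0,"delta_pos":[-4.2,0,6.3],"twist":0},
  {"claw":0,"delta_pos":[-5,0,6.3],"twist":0},
  {"claw":0,"delta_pos":[-6,0,6.3],"twist":0},
  {"claw":0,"delta_pos":[-7,0,6.3],"twist":0},
])

```text
clock: 36.08
tcp_pos: [0.431, -0.0018, 0.1928]
orientation: [-0.0, 0.023, 1.0, -0.0]
wrist_force: [-3.3, -0.3, 2.8]
finger_gap: 0.0
```

```bash
cat >> h.py <<'E'
def handle():
    im=imaging.read_camera('side');print([(round(d['conf'],2),np.round(d['extent'],1).tolist()) for d in spotter.spot_in('side','handle')][:3])
E
python3 - <<'E'
from h import *
go()
E
```

```text
t 36.08 tcp [ 0.431  -0.0018  0.1928] psi 87.3 gap 0.0000 F [-3.3339 -0.262   2.7535] j6 -0.14
```

play_rows([
  {"claw":0,"delta_pos":[-1.2,0,0],"twist":0},
  {"claw":0,"delta_pos":[-2.4,0,0],"twist":0},
  {"claw":0,"delta_pos":[-3.6,0,0],"twist":0},
  {"claw":0,"delta_pos":[-4.8,0,0],"twist":0},
  {"claw":0,"delta_pos":[-6,0,0],"twist":0},
  {"claw":0,"delta_pos":[-7,0,0],"twist":0},
  {"claw":0,"delta_pos":[-7.8,0,0],"twist":0},
  {"claw":0,"delta_pos":[-8.5,0,0],"twist":0},
  {"claw":0,"delta_pos":[-9,0,0],"twist":0},
])

```text
clock: 37.2
tcp_pos: [0.5207, -0.006, 0.1927]
orientation: [-0.0, 0.023, 1.0, -0.0]
wrist_force: [-4.1, -3.2, 0.4]
finger_gap: 0.0
```

play_rows([
  {"claw":0,"delta_pos":[-0.4,0,0],"twist":0},
  {"claw":0,"delta_pos":[-0.8,0,0],"twist":0},
  {"claw":0,"delta_pos":[-0.8,0,0],"twist":0},
])

```text
clock: 37.58
tcp_pos: [0.5291, -0.006, 0.1928]
orientation: [0.0, 0.023, 1.0, 0.0]
wrist_force: [-1.5, -1.0, -0.5]
finger_gap: -0.0001
```

play_rows([
  {"claw":0,"delta_pos":[-0.3,0,0],"twist":0},
  {"claw":0,"delta_pos":[-0.6,0,0],"twist":0},
  {"claw":0,"delta_pos":[-0.6,0,0],"twist":0},
])

```text
clock: 37.95
tcp_pos: [0.5349, -0.0063, 0.1928]
orientation: [0.0, 0.023, 1.0, 0.0]
wrist_force: [-0.7, 0.0, 0.1]
finger_gap: -0.0002
```

play_rows([
  {"claw":0,"delta_pos":[-0.3,0,0],"twist":0},
  {"claw":0,"delta_pos":[-0.6,0,0],"twist":0},
])

```text
clock: 38.2
tcp_pos: [0.5376, -0.0065, 0.1927]
orientation: [-0.003, 0.023, 1.0, 0.0]
wrist_force: [-16.5, 1.7, 10.4]
finger_gap: 0.0002
```

play_rows([
  {"claw":0,"delta_pos":[-0.2,0,0],"twist":0},
  {"claw":0,"delta_pos":[-0.4,0,0],"twist":0},
])

```text
clock: 38.45
tcp_pos: [0.5376, -0.0064, 0.1927]
orientation: [-0.006, 0.023, 1.0, 0.0]
wrist_force: [-26.9, -0.6, 16.1]
finger_gap: -0.0002
```

play_rows([
  {"claw":0,"delta_pos":[-0.2,0,0],"twist":0},
  {"claw":0,"delta_pos":[-0.4,0,0],"twist":0},
])

```text
clock: 38.7
tcp_pos: [0.5377, -0.0064, 0.1927]
orientation: [-0.01, 0.023, 1.0, -0.0]
wrist_force: [-36.7, -0.3, 24.4]
finger_gap: -0.0001
```

play_rows([
  {"claw":0,"delta_pos":[3,0,0],"twist":0},
  {"claw":0,"delta_pos":[6,0,-2],"twist":0},
  {"claw":0,"delta_pos":[6,0,-8],"twist":0},
  {"claw":0,"delta_pos":[6,0,-8],"twist":0},
])

```text
clock: 39.2
tcp_pos: [0.4915, -0.0049, 0.2777]
orientation: [0.005, 0.023, 1.0, -0.001]
wrist_force: [0.7, 0.2, -0.8]
finger_gap: -0.0002
```

```bash
python3 - <<'E'
from h import *
T=lambda x,y:(225+(x+.5)/4-.5,150+(y+.5)/4-.5)
print('block',atz('top',T(313.5,108.5),.195),'head',atz('top',T(317,101),.22))
for uv in((219.5,150),(220,140)):
    o,d=ray('side',uv)
    for y in(-.16,-.2,-.25): print(uv,y,o+d*(y-o[1])/d[1])
for x,y in((340,25),(340,0)): print('tube edge top',[atz('top',T(x,y),z) for z in(.2,.3)])
go((.542,-.131,.26,226))
u=(230,150,345,240);a=imaging.read_camera('top');b=imaging.read_camera('side')
A=cv2.resize(a[135:210,270:330],None,fx=8,fy=8,interpolation=cv2.INTER_CUBIC)   # 480x600
B=cv2.resize(b[130:180,215:255],None,fx=8,fy=8,interpolation=cv2.INTER_CUBIC)   # 320x400
B=cv2.copyMakeBorder(B,0,200,0,0,0)
cv2.imwrite('pics/scr.png',cv2.cvtColor(np.hstack([A,B]),cv2.COLOR_RGB2BGR))
E
```

```text
block [ 0.54   -0.1309  0.195 ] head [ 0.5436 -0.1308  0.22  ]
(219.5, 150) -0.16 [ 0.6034 -0.16    0.2225]
(219.5, 150) -0.2 [ 0.6119 -0.2     0.203 ]
(219.5, 150) -0.25 [ 0.6225 -0.25    0.1787]
(220, 140) -0.16 [ 0.5998 -0.16    0.2629]
(220, 140) -0.2 [ 0.6082 -0.2     0.2445]
(220, 140) -0.25 [ 0.6187 -0.25    0.2215]
tube edge top [array([ 0.6102, -0.1535,  0.2   ]), array([ 0.594 , -0.1392,  0.3   ])]
tube edge top [array([ 0.6315, -0.1537,  0.2   ]), array([ 0.6136, -0.1395,  0.3   ])]
t 39.2 tcp [ 0.4915 -0.0049  0.2777] psi 87.3 gap -0.0002 F [ 0.7044  0.1771 -0.805 ] j6 -0.13
  -> (0.542, -0.131, 0.26, 226) delta [ -5.63 -12.37   1.77] twist -138.7
```

View pics/scr.png

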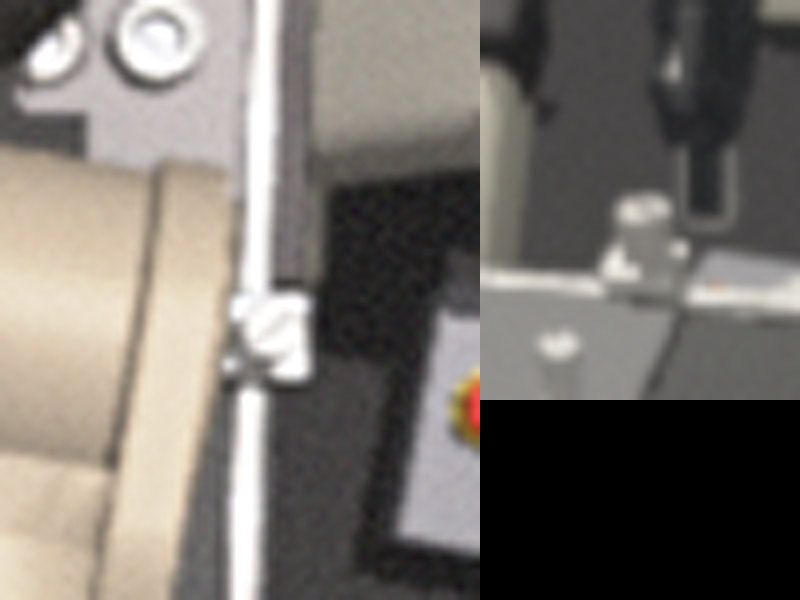

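The view shows chambers upright at home (two visible), the screw block at (273,337) with its head on it, and the tube edge about 5 cm away in x. Moving over the screw head.

play_rows([
  {"claw":4.5,"delta_pos":[0,-3,0],"twist":-10},
  {"claw":4.5,"delta_pos":[0,-8,0],"twist":-20},
  {"claw":4.5,"delta_pos":[-3,-12.4,0],"twist":-30},
  {"claw":4.5,"delta_pos":[-5.5,-12.4,0],"twist":-40},
  {"claw":4.5,"delta_pos":[-5.5,-12.4,0],"twist":-50},
  {"claw":4.5,"delta_pos":[-5.5,-12.4,0],"twist":-60},
  {"claw":4.5,"delta_pos":[-5.5,-12.4,0],"twist":-70},
  {"claw":4.5,"delta_pos":[-5.5,-12.4,0],"twist":-80},
  {"claw":4.5,"delta_pos":[-5.5,-12.4,0],"twist":-90},
  {"claw":4.5,"delta_pos":[-5.5,-12.4,0],"twist":-100},
  {"claw":4.5,"delta_pos":[-5.5,-12.4,0],"twist":-110},
  {"claw":4.5,"delta_pos":[-5.5,-12.4,0],"twist":-120},
])

```text
clock: 40.8
tcp_pos: [0.5379, -0.1309, 0.2713]
orientation: [-0.0, 0.856, -0.517, -0.001]
wrist_force: [-0.5, -0.8, -0.4]
finger_gap: 0.0453
```

play_rows([
  {"claw":4.5,"delta_pos":[0,0,0],"twist":-10},
  {"claw":4.5,"delta_pos":[0,0,0],"twist":-17},
  {"claw":4.5,"delta_pos":[0,0,0],"twist":-17},
  {"claw":4.5,"delta_pos":[0,0,0],"twist":-17},
  {"claw":4.5,"delta_pos":[0,0,0],"twist":-17},
])

```text
clock: 41.42
tcp_pos: [0.5377, -0.1309, 0.2725]
orientation: [-0.0, 0.921, -0.388, -0.0]
wrist_force: [-0.2, 0.0, 0.7]
finger_gap: 0.0451
```

```bash
python3 - <<'E'
from h import *
print(tri((303.6,176.0),(235.0,155.5)))
go((.541,-.131,.203,224))
E
```

```text
(array([ 0.5404, -0.13  ,  0.2182]), np.float64(0.0006209546571037561))
t 41.42 tcp [ 0.5377 -0.1309  0.2725] psi -135.7 gap 0.0451 F [-0.1813  0.0487  0.703 ] j6 -2.73
  -> (0.541, -0.131, 0.203, 224) delta [ 0.24 -0.23  6.95] twist 0.3
```

play_rows([
  {"claw":4.5,"delta_pos":[0.17,-0.23,3],"twist":0},
  {"claw":4.5,"delta_pos":[0.17,-0.23,5.5],"twist":0},
  {"claw":4.5,"delta_pos":[0.17,-0.23,6.8],"twist":0},
  {"claw":4.5,"delta_pos":[0.17,-0.23,6.8],"twist":0},
  {"claw":4.5,"delta_pos":[0.17,-0.23,6.8],"twist":0},
])

```text
clock: 42.05
tcp_pos: [0.5411, -0.1307, 0.2058]
orientation: [-0.0, 0.922, -0.388, 0.001]
wrist_force: [1.5, -0.1, -0.5]
finger_gap: 0.0452
```

play_rows([
  {"claw":1.0,"delta_pos":[0,0,0],"twist":0},
  {"claw":1.0,"delta_pos":[0,0,0],"twist":0},
  {"claw":1.0,"delta_pos":[0,0,0],"twist":0},
  {"claw":1.0,"delta_pos":[0,0,0],"twist":0},
  {"claw":1.0,"delta_pos":[0,0,0],"twist":0},
  {"claw":1.0,"delta_pos":[0,0,0],"twist":0},
])

```text
clock: 42.8
tcp_pos: [0.5411, -0.1308, 0.206]
orientation: [0.0, 0.922, -0.388, 0.001]
wrist_force: [-0.9, -0.6, 5.8]
finger_gap: 0.0246
```

```bash
python3 - <<'E'
from h import *
go((.5405,-.1305,.203,224));print(get_state()['ft_torque'],get_state()['joint_pos'])
E
```

```text
t 42.8 tcp [ 0.5411 -0.1308  0.206 ] psi -135.7 gap 0.0246 F [-0.9385 -0.6382  5.7755] j6 -2.73
  -> (0.5405, -0.1305, 0.203, 224) delta [-0.06  0.02  0.3 ] twist 0.3
[-0.0396  0.2046  0.0133] [-0.3813  0.284  -0.0563  1.2283 -0.0001 -2.7259]
```

play_rows([
  {"claw":1.0,"delta_pos":[0,0,0.01],"twist":10},
  {"claw":1.0,"delta_pos":[0,0,0.01],"twist":20},
  {"claw":1.0,"delta_pos":[0,0,0.02],"twist":30},
  {"claw":1.0,"delta_pos":[0,0,0.02],"twist":40},
  {"claw":1.0,"delta_pos":[0,0,0.03],"twist":50},
  {"claw":1.0,"delta_pos":[0,0,0.03],"twist":60},
  {"claw":1.0,"delta_pos":[0,0,0.04],"twist":70},
  {"claw":1.0,"delta_pos":[0,0,0.04],"twist":80},
  {"claw":1.0,"delta_pos":[0,0,0.05],"twist":90},
  {"claw":1.0,"delta_pos":[0,0,0.06],"twist":100},
  {"claw":1.0,"delta_pos":[0,0,0.06],"twist":100},
])

```text
clock: 44.18
tcp_pos: [0.5411, -0.1308, 0.2054]
orientation: [0.001, -0.294, 0.956, -0.001]
wrist_force: [-1.1, -0.2, 6.0]
finger_gap: 0.0243
```

```bash
python3 - <<'E'
from h import *
go();print(get_state()['ft_torque'])
E
```

```text
t 44.17 tcp [ 0.5411 -0.1308  0.2054] psi 124.3 gap 0.0243 F [-1.0975 -0.2499  5.9657] j6 -0.98
[-0.0532  0.221  -0.0842]
```

play_rows([
  {"claw":1.0,"delta_pos":[0,0,0.01],"twist":10},
  {"claw":1.0,"delta_pos":[0,0,0.01],"twist":20},
  {"claw":1.0,"delta_pos":[0,0,0.02],"twist":30},
  {"claw":1.0,"delta_pos":[0,0,0.02],"twist":40},
  {"claw":1.0,"delta_pos":[0,0,0.03],"twist":50},
  {"claw":1.0,"delta_pos":[0,0,0.03],"twist":60},
  {"claw":1.0,"delta_pos":[0,0,0.04],"twist":70},
  {"claw":1.0,"delta_pos":[0,0,0.04],"twist":80},
  {"claw":1.0,"delta_pos":[0,0,0.05],"twist":90},
  {"claw":1.0,"delta_pos":[0,0,0.06],"twist":100},
  {"claw":1.0,"delta_pos":[0,0,0.06],"twist":100},
])

```text
clock: 45.55
tcp_pos: [0.541, -0.1308, 0.2048]
orientation: [0.001, 0.543, 0.84, 0.0]
wrist_force: [-0.2, -0.1, 6.4]
finger_gap: 0.0241
```

play_rows([
  {"claw":1.0,"delta_pos":[0,0,0.01],"twist":10},
  {"claw":1.0,"delta_pos":[0,0,0.01],"twist":20},
  {"claw":1.0,"delta_pos":[0,0,0.02],"twist":30},
  {"claw":1.0,"delta_pos":[0,0,0.02],"twist":40},
  {"claw":1.0,"delta_pos":[0,0,0.03],"twist":50},
  {"claw":1.0,"delta_pos":[0,0,0.03],"twist":60},
  {"claw":1.0,"delta_pos":[0,0,0.04],"twist":70},
  {"claw":1.0,"delta_pos":[0,0,0.04],"twist":80},
  {"claw":1.0,"delta_pos":[0,0,0.05],"twist":90},
  {"claw":1.0,"delta_pos":[0,0,0.06],"twist":100},
  {"claw":1.0,"delta_pos":[0,0,0.06],"twist":100},
])

```text
clock: 46.92
tcp_pos: [0.5411, -0.1307, 0.2043]
orientation: [0.001, 0.992, 0.124, 0.001]
wrist_force: [-0.2, -0.2, 6.7]
finger_gap: 0.0241
```

```bash
python3 - <<'E'
from h import *
go();print(get_state()['ft_torque'])
E
```

```text
t 46.92 tcp [ 0.5411 -0.1307  0.2043] psi -75.7 gap 0.0241 F [-0.2034 -0.199   6.7047] j6 2.51
[ 0.004   0.2096 -0.0501]
```

play_rows([
  {"claw":4.2,"delta_pos":[0,0,0],"twist":0},
  {"claw":4.2,"delta_pos":[0,0,0],"twist":0},
  {"claw":4.2,"delta_pos":[0,0,0],"twist":-10},
  {"claw":4.2,"delta_pos":[0,0,0],"twist":-20},
  {"claw":4.2,"delta_pos":[0,0,0],"twist":-30},
  {"claw":4.2,"delta_pos":[0,0,0],"twist":-40},
  {"claw":4.2,"delta_pos":[0,0,0],"twist":-50},
  {"claw":4.2,"delta_pos":[0,0,0],"twist":-60},
  {"claw":4.2,"delta_pos":[0,0,0],"twist":-70},
  {"claw":4.2,"delta_pos":[0,0,0],"twist":-80},
  {"claw":4.2,"delta_pos":[0,0,0],"twist":-90},
  {"claw":4.2,"delta_pos":[0,0,0],"twist":-100},
])

```text
clock: 48.42
tcp_pos: [0.5403, -0.1303, 0.2025]
orientation: [-0.0, 0.54, 0.842, 0.0]
wrist_force: [-0.2, -0.9, 1.2]
finger_gap: 0.0422
```

play_rows([
  {"claw":4.2,"delta_pos":[0,0,0],"twist":-10},
  {"claw":4.2,"delta_pos":[0,0,0],"twist":-20},
  {"claw":4.2,"delta_pos":[0,0,0],"twist":-30},
  {"claw":4.2,"delta_pos":[0,0,0],"twist":-40},
  {"claw":4.2,"delta_pos":[0,0,0],"twist":-50},
  {"claw":4.2,"delta_pos":[0,0,0],"twist":-60},
  {"claw":4.2,"delta_pos":[0,0,0],"twist":-70},
  {"claw":4.2,"delta_pos":[0,0,0],"twist":-80},
  {"claw":4.2,"delta_pos":[0,0,0],"twist":-90},
  {"claw":4.2,"delta_pos":[0,0,0],"twist":-100},
])

```text
clock: 49.68
tcp_pos: [0.5403, -0.1303, 0.2025]
orientation: [-0.0, -0.298, 0.955, 0.0]
wrist_force: [-0.8, 0.4, -0.2]
finger_gap: 0.0423
```

play_rows([
  {"claw":4.2,"delta_pos":[0,0,0],"twist":-10},
  {"claw":4.2,"delta_pos":[0,0,0],"twist":-20},
  {"claw":4.2,"delta_pos":[0,0,0],"twist":-30},
  {"claw":4.2,"delta_pos":[0,0,0],"twist":-40},
  {"claw":4.2,"delta_pos":[0,0,0],"twist":-50},
  {"claw":4.2,"delta_pos":[0,0,0],"twist":-60},
  {"claw":4.2,"delta_pos":[0,0,0],"twist":-70},
  {"claw":4.2,"delta_pos":[0,0,0],"twist":-80},
  {"claw":4.2,"delta_pos":[0,0,0],"twist":-90},
  {"claw":4.2,"delta_pos":[0,0,0],"twist":-100},
  {"claw":4.2,"delta_pos":[0,0,0],"twist":-100},
])

```text
clock: 51.05
tcp_pos: [0.5403, -0.1303, 0.2026]
orientation: [-0.0, 0.921, -0.389, -0.0]
wrist_force: [-0.7, -0.2, 0.3]
finger_gap: 0.0419
```

play_rows([
  {"claw":1.0,"delta_pos":[0,0,0],"twist":0},
  {"claw":1.0,"delta_pos":[0,0,0],"twist":0},
  {"claw":1.0,"delta_pos":[0,0,0],"twist":0},
  {"claw":1.0,"delta_pos":[0,0,0],"twist":0},
  {"claw":1.0,"delta_pos":[0,0,0],"twist":0},
])

```text
clock: 51.68
tcp_pos: [0.5405, -0.1303, 0.203]
orientation: [-0.0, 0.922, -0.388, 0.0]
wrist_force: [0.3, 0.5, 0.9]
finger_gap: 0.0243
```

```bash
python3 - <<'E'
from h import *
go();print(get_state()['ft_torque'])
E
```

```text
t 51.67 tcp [ 0.5405 -0.1303  0.203 ] psi -135.7 gap 0.0243 F [0.2929 0.4587 0.8657] j6 -2.73
[ 0.2717 -0.0816 -0.0239]
```

play_rows([
  {"claw":1.0,"delta_pos":[0,0,0.01],"twist":10},
  {"claw":1.0,"delta_pos":[0,0,0.01],"twist":20},
  {"claw":1.0,"delta_pos":[0,0,0.02],"twist":30},
  {"claw":1.0,"delta_pos":[0,0,0.02],"twist":40},
  {"claw":1.0,"delta_pos":[0,0,0.03],"twist":50},
  {"claw":1.0,"delta_pos":[0,0,0.03],"twist":60},
  {"claw":1.0,"delta_pos":[0,0,0.04],"twist":70},
  {"claw":1.0,"delta_pos":[0,0,0.04],"twist":80},
  {"claw":1.0,"delta_pos":[0,0,0.05],"twist":90},
  {"claw":1.0,"delta_pos":[0,0,0.06],"twist":100},
])

```text
clock: 52.92
tcp_pos: [0.5416, -0.1304, 0.2025]
orientation: [0.001, -0.293, 0.956, -0.0]
wrist_force: [2.6, 1.1, -0.5]
finger_gap: 0.0245
```

play_rows([
  {"claw":1.0,"delta_pos":[0,0,0.01],"twist":10},
  {"claw":1.0,"delta_pos":[0,0,0.01],"twist":20},
  {"claw":1.0,"delta_pos":[0,0,0.02],"twist":30},
  {"claw":1.0,"delta_pos":[0,0,0.02],"twist":40},
  {"claw":1.0,"delta_pos":[0,0,0.03],"twist":50},
  {"claw":1.0,"delta_pos":[0,0,0.03],"twist":60},
  {"claw":1.0,"delta_pos":[0,0,0.04],"twist":70},
  {"claw":1.0,"delta_pos":[0,0,0.04],"twist":80},
  {"claw":1.0,"delta_pos":[0,0,0.05],"twist":90},
  {"claw":1.0,"delta_pos":[0,0,0.06],"twist":100},
])

```text
clock: 54.18
tcp_pos: [0.5413, -0.1314, 0.2019]
orientation: [0.001, 0.545, 0.839, -0.0]
wrist_force: [0.7, -2.3, -0.6]
finger_gap: 0.0247
```

play_rows([
  {"claw":1.0,"delta_pos":[0,0,0.01],"twist":10},
  {"claw":1.0,"delta_pos":[0,0,0.01],"twist":20},
  {"claw":1.0,"delta_pos":[0,0,0.02],"twist":30},
  {"claw":1.0,"delta_pos":[0,0,0.02],"twist":40},
  {"claw":1.0,"delta_pos":[0,0,0.03],"twist":50},
  {"claw":1.0,"delta_pos":[0,0,0.03],"twist":60},
  {"claw":1.0,"delta_pos":[0,0,0.04],"twist":70},
  {"claw":1.0,"delta_pos":[0,0,0.04],"twist":80},
  {"claw":1.0,"delta_pos":[0,0,0.05],"twist":90},
  {"claw":1.0,"delta_pos":[0,0,0.06],"twist":100},
  {"claw":1.0,"delta_pos":[0,0,0.06],"twist":100},
])

```text
clock: 55.55
tcp_pos: [0.5404, -0.1309, 0.2013]
orientation: [0.0, 0.992, 0.126, -0.0]
wrist_force: [-0.5, -0.7, 1.7]
finger_gap: 0.0246
```

```bash
python3 - <<'E'
from h import *
go();print(get_state()['ft_torque'])
E
```

```text
t 55.55 tcp [ 0.5404 -0.1309  0.2013] psi -75.6 gap 0.0246 F [-0.5435 -0.6531  1.6893] j6 2.51
[-0.1733  0.2453 -0.0518]
```

play_rows([
  {"claw":4.2,"delta_pos":[0,0,0],"twist":0},
  {"claw":4.2,"delta_pos":[0,0,0],"twist":0},
  {"claw":4.2,"delta_pos":[0,0,0],"twist":-10},
  {"claw":4.2,"delta_pos":[0,0,0],"twist":-20},
  {"claw":4.2,"delta_pos":[0,0,0],"twist":-30},
  {"claw":4.2,"delta_pos":[0,0,0],"twist":-40},
  {"claw":4.2,"delta_pos":[0,0,0],"twist":-50},
  {"claw":4.2,"delta_pos":[0,0,0],"twist":-60},
  {"claw":4.2,"delta_pos":[0,0,0],"twist":-70},
  {"claw":4.2,"delta_pos":[0,0,0],"twist":-80},
  {"claw":4.2,"delta_pos":[0,0,0],"twist":-90},
  {"claw":4.2,"delta_pos":[0,0,0],"twist":-100},
])

```text
clock: 57.05
tcp_pos: [0.5405, -0.1303, 0.2011]
orientation: [-0.0, 0.539, 0.842, 0.0]
wrist_force: [-0.1, 0.3, 0.6]
finger_gap: 0.0416
```

play_rows([
  {"claw":4.2,"delta_pos":[0,0,0],"twist":-10},
  {"claw":4.2,"delta_pos":[0,0,0],"twist":-20},
  {"claw":4.2,"delta_pos":[0,0,0],"twist":-30},
  {"claw":4.2,"delta_pos":[0,0,0],"twist":-40},
  {"claw":4.2,"delta_pos":[0,0,0],"twist":-50},
  {"claw":4.2,"delta_pos":[0,0,0],"twist":-60},
  {"claw":4.2,"delta_pos":[0,0,0],"twist":-70},
  {"claw":4.2,"delta_pos":[0,0,0],"twist":-80},
  {"claw":4.2,"delta_pos":[0,0,0],"twist":-90},
  {"claw":4.2,"delta_pos":[0,0,0],"twist":-100},
])

```text
clock: 58.3
tcp_pos: [0.5405, -0.1304, 0.2011]
orientation: [0.0, -0.299, 0.954, 0.0]
wrist_force: [1.0, -0.6, 0.4]
finger_gap: 0.0422
```

play_rows([
  {"claw":4.2,"delta_pos":[0,0,0],"twist":-10},
  {"claw":4.2,"delta_pos":[0,0,0],"twist":-20},
  {"claw":4.2,"delta_pos":[0,0,0],"twist":-30},
  {"claw":4.2,"delta_pos":[0,0,0],"twist":-40},
  {"claw":4.2,"delta_pos":[0,0,0],"twist":-50},
  {"claw":4.2,"delta_pos":[0,0,0],"twist":-60},
  {"claw":4.2,"delta_pos":[0,0,0],"twist":-70},
  {"claw":4.2,"delta_pos":[0,0,0],"twist":-80},
  {"claw":4.2,"delta_pos":[0,0,0],"twist":-90},
  {"claw":4.2,"delta_pos":[0,0,0],"twist":-100},
  {"claw":4.2,"delta_pos":[0,0,0],"twist":-100},
])

```text
clock: 59.68
tcp_pos: [0.5405, -0.1304, 0.2011]
orientation: [-0.0, 0.921, -0.388, -0.0]
wrist_force: [-0.3, -0.9, -0.4]
finger_gap: 0.042
```

play_rows([
  {"claw":1.0,"delta_pos":[0,0,0],"twist":0},
  {"claw":1.0,"delta_pos":[0,0,0],"twist":0},
  {"claw":1.0,"delta_pos":[0,0,0],"twist":0},
  {"claw":1.0,"delta_pos":[0,0,0],"twist":0},
  {"claw":1.0,"delta_pos":[0,0,0],"twist":0},
])

```text
clock: 60.3
tcp_pos: [0.5406, -0.1304, 0.2013]
orientation: [-0.0, 0.922, -0.388, 0.0]
wrist_force: [0.2, 1.8, 2.1]
finger_gap: 0.0247
```

play_rows([
  {"claw":1.0,"delta_pos":[0,0,0.01],"twist":10},
  {"claw":1.0,"delta_pos":[0,0,0.01],"twist":20},
  {"claw":1.0,"delta_pos":[0,0,0.02],"twist":30},
  {"claw":1.0,"delta_pos":[0,0,0.02],"twist":40},
  {"claw":1.0,"delta_pos":[0,0,0.03],"twist":50},
  {"claw":1.0,"delta_pos":[0,0,0.03],"twist":60},
  {"claw":1.0,"delta_pos":[0,0,0.04],"twist":70},
  {"claw":1.0,"delta_pos":[0,0,0.04],"twist":80},
  {"claw":1.0,"delta_pos":[0,0,0.05],"twist":90},
  {"claw":1.0,"delta_pos":[0,0,0.06],"twist":100},
])

```text
clock: 61.55
tcp_pos: [0.5415, -0.1304, 0.2008]
orientation: [0.001, -0.293, 0.956, -0.0]
wrist_force: [2.2, 0.9, 1.2]
finger_gap: 0.0243
```

```bash
python3 - <<'E'
from h import *
go();print(get_state()['ft_torque'])
E
```

```text
t 61.55 tcp [ 0.5415 -0.1304  0.2008] psi 124.0 gap 0.0243 F [2.2186 0.9182 1.2394] j6 -0.97
[ 0.2541 -0.5035  0.1394]
```

play_rows([
  {"claw":1.0,"delta_pos":[0,0,0.01],"twist":10},
  {"claw":1.0,"delta_pos":[0,0,0.01],"twist":20},
  {"claw":1.0,"delta_pos":[0,0,0.02],"twist":30},
  {"claw":1.0,"delta_pos":[0,0,0.02],"twist":40},
  {"claw":1.0,"delta_pos":[0,0,0.03],"twist":50},
])

```text
clock: 62.18
tcp_pos: [0.5416, -0.1309, 0.2006]
orientation: [0.001, 0.139, 0.99, -0.0]
wrist_force: [1.4, -0.8, -0.2]
finger_gap: 0.0246
```

```bash
python3 - <<'E'
from h import *
go();print(get_state()['ft_torque'])
E
```

```text
t 62.17 tcp [ 0.5416 -0.1309  0.2006] psi 74.0 gap 0.0246 F [ 1.4124 -0.8067 -0.1698] j6 -0.10
[-0.0638 -0.4762  0.0917]
```

play_rows([
  {"claw":1.0,"delta_pos":[0,0,0.01],"twist":10},
  {"claw":1.0,"delta_pos":[0,0,0.01],"twist":20},
  {"claw":1.0,"delta_pos":[0,0,0.02],"twist":30},
  {"claw":1.0,"delta_pos":[0,0,0.02],"twist":40},
  {"claw":1.0,"delta_pos":[0,0,0.03],"twist":50},
])

```text
clock: 62.8
tcp_pos: [0.5413, -0.1313, 0.2003]
orientation: [0.001, 0.545, 0.839, -0.0]
wrist_force: [0.8, -1.3, 1.2]
finger_gap: 0.0245
```

```bash
python3 - <<'E'
from h import *
go();print(get_state()['ft_torque'])
E
```

```text
t 62.8 tcp [ 0.5413 -0.1313  0.2003] psi 24.0 gap 0.0245 F [ 0.8381 -1.2938  1.1627] j6 0.77
[-0.302  -0.2736  0.1029]
```

play_rows([
  {"claw":1.0,"delta_pos":[0,0,0.01],"twist":10},
  {"claw":1.0,"delta_pos":[0,0,0.01],"twist":20},
  {"claw":1.0,"delta_pos":[0,0,0.02],"twist":30},
  {"claw":1.0,"delta_pos":[0,0,0.02],"twist":40},
  {"claw":1.0,"delta_pos":[0,0,0.03],"twist":50},
])

```text
clock: 63.42
tcp_pos: [0.5408, -0.1313, 0.1999]
orientation: [0.001, 0.848, 0.53, -0.0]
wrist_force: [-0.3, -1.8, 1.4]
finger_gap: 0.0243
```

```bash
python3 - <<'E'
from h import *
go();print(get_state()['ft_torque'])
E
```

```text
t 63.42 tcp [ 0.5408 -0.1313  0.1999] psi -26.0 gap 0.0243 F [-0.3133 -1.8387  1.3848] j6 1.64
[-0.309   0.0781  0.1128]
```

play_rows([
  {"claw":1.0,"delta_pos":[0,0,0.01],"twist":10},
  {"claw":1.0,"delta_pos":[0,0,0.01],"twist":20},
  {"claw":1.0,"delta_pos":[0,0,0.02],"twist":30},
  {"claw":1.0,"delta_pos":[0,0,0.02],"twist":40},
  {"claw":1.0,"delta_pos":[0,0,0.03],"twist":50},
])

```text
clock: 64.05
tcp_pos: [0.5408, -0.1308, 0.1999]
orientation: [0.001, 0.992, 0.122, 0.0]
wrist_force: [0.6, 1.4, 1.0]
finger_gap: 0.0246
```

```bash
python3 - <<'E'
from h import *
go();print(get_state()['ft_torque'],get_state()['tau'][5])
E
```

```text
t 64.05 tcp [ 0.5408 -0.1308  0.1999] psi -75.9 gap 0.0246 F [0.5731 1.4216 1.0226] j6 2.52
[ 0.0448 -0.1701  0.4991] -0.9775708615779877
```

play_rows([
  {"claw":1.0,"delta_pos":[0,0,0],"twist":8},
  {"claw":1.0,"delta_pos":[0,0,0],"twist":16},
  {"claw":1.0,"delta_pos":[0,0,0],"twist":20},
])

```text
clock: 64.42
tcp_pos: [0.5401, -0.1307, 0.1997]
orientation: [0.0, 0.999, -0.051, -0.0]
wrist_force: [-2.4, -0.3, 4.8]
finger_gap: 0.0244
```

```bash
python3 - <<'E'
from h import *
go();print(get_state()['ft_torque'],get_state()['tau'][5])
E
```

```text
t 64.42 tcp [ 0.5401 -0.1307  0.1997] psi -95.8 gap 0.0244 F [-2.3888 -0.3206  4.761 ] j6 2.86
[0.0519 0.4015 0.5496] 0.16585468780249357
```

The torque climbed to 0.5 N m against the running 0.06, after about 880 degrees in all. So the screw is at its stop. I release it and locate the key and switch from the first, unobstructed picture.

play_rows([
  {"claw":4.2,"delta_pos":[0,0,0],"twist":0},
  {"claw":4.2,"delta_pos":[0,0,0],"twist":0},
  {"claw":4.2,"delta_pos":[0,0,0],"twist":0},
  {"claw":4.2,"delta_pos":[0,0,-5],"twist":0},
  {"claw":4.2,"delta_pos":[0,0,-9],"twist":0},
  {"claw":4.2,"delta_pos":[0,0,-9],"twist":0},
])

```text
clock: 65.18
tcp_pos: [0.5421, -0.1311, 0.2929]
orientation: [0.001, 0.999, -0.049, 0.003]
wrist_force: [-0.0, 0.3, -0.3]
finger_gap: 0.0421
```

```bash
python3 - <<'E'
from h import *
t=cv2.cvtColor(cv2.imread('pics/t1.png'),cv2.COLOR_BGR2RGB)
C=t[:,400:680]; U=lambda p:(305+(p[0]+.5)/4-.5,160+(p[1]+.5)/4-.5)
g=C.mean(2)
def dump(x0,y0,x1,y1): print(g[y0+2:y1:4,x0+2:x1:4].astype(int))
print('key rows y222.. cols x96..');dump(96,220,172,308)
print('switch');dump(148,96,224,176)
def cent(mask,w=None):
    ys,xs=np.nonzero(mask);c=np.array([xs.mean(),ys.mean()]);M=np.cov(np.stack([xs,ys]));e,v=np.linalg.eigh(M);return c,len(xs),np.sqrt(e),v[:,1]
def win(x0,y0,x1,y1):
    m=np.zeros_like(g,bool);m[y0:y1,x0:x1]=1;return m
hull=lambda m:cv2.fillConvexPoly(np.zeros(g.shape,np.uint8),cv2.convexHull(np.argwhere(m)[:,::-1].astype(np.int32)),1)>0
n,l,s,c=cv2.connectedComponentsWithStats(((g>150)&win(96,220,172,308)).astype(np.uint8));i=1+s[1:,4].argmax()
H=hull(l==i);r=cent(H);print('block',r,atz('top',U(r[0]),.026));print(cv2.minAreaRect(np.argwhere(H)[:,::-1].astype(np.float32)))
D=H&(g<60);r=cent(D);print('bow dark',r,[atz('top',U(r[0]),z)[:2] for z in(.026,.058)])
n,l,s,c=cv2.connectedComponentsWithStats(((g>195)&win(148,96,224,176)).astype(np.uint8));i=1+s[1:,4].argmax()
H=hull(l==i);r=cent(H);print('disc',s[i],r,atz('top',U(r[0]),.074))
D=H&(g<140);r=cent(D);print('slot dark',r,atz('top',U(r[0]),.074))
a,b=[atz('top',U(r[0]+k*r[3]),.074)[:2] for k in(-20,20)];print('slot yaw',np.degrees(np.arctan2(*(b-a)[::-1])))
E
```

```text
key rows y222.. cols x96..
[[ 64  64  64  64  65  59  57  61  58  61  60  57  62  65  60  65  61  62
   67]
 [ 69  61  69  99 131 118  98  90  82  66  69  66  68  63  59  63  60  63
   62]
 [ 62  62  87 165 234 226 201 195 185 163 161 151 137 117  95  77  66  67
   60]
 [ 53  49  86 187 255 255 255 255 246 232 249 250 242 220 188 142  87  64
   60]
 [ 56  48  91 193 255 255 255 249 204 163 225 252 255 255 255 202 108  64
   59]
 [ 60  49 112 216 255 253 252 249 213 190 238 254 254 255 251 200 104  65
   65]
 [ 53  56 136 239 255 253 253 254 248 236 239 245 253 254 250 182  86  61
   61]
 [ 54  49 134 241 255 253 254 244 196 136 126 176 249 254 249 178  79  59
   64]
 [ 42  49 143 246 254 254 243 189  92  26  31 124 239 255 248 163  75  60
   64]
 [ 40  52 161 255 255 249 207 126  55  18  44 148 253 255 244 154  65  54
   63]
 [ 49  61 167 255 255 248 186 108  59  32  54 157 255 254 231 137  66  62
   61]
 [ 53  80 178 255 255 248 185 106  51  34  55 164 254 254 228 132  65  61
   64]
 [ 49  89 188 255 255 248 183  95  42  23  66 171 254 253 224 124  64  57
   61]
 [ 47 104 202 255 25
[... 2311 characters left out ...]
77 181 178 176 181
  164]]
block (array([131.2536, 262.7701]), 3576, array([15.2026, 19.3535]), array([-0.094 ,  0.9956])) [ 0.3723 -0.2802  0.026 ]
((131.29232788085938, 262.66156005859375), (53.583003997802734, 68.21910858154297), 7.125016689300537)
bow dark (array([134.0104, 263.6042]), 192, array([2.5411, 6.2473]), array([-0.1438,  0.9896])) [array([ 0.3715, -0.2828]), array([ 0.3723, -0.2759])]
disc [ 157   99   63   63 2078] (array([185.7685, 132.1078]), 2635, array([13.7221, 15.4882]), array([-0.6673,  0.7448])) [ 0.4933 -0.3222  0.074 ]
slot dark (array([181.9318, 136.7386]), 88, array([1.7296, 4.1194]), array([-0.1553,  0.9879])) [ 0.489  -0.3186  0.074 ]
slot yaw 169.97769997499236
```

The key bow centre is near (0.372,-0.279) with yaw -7 degrees. The switch slot is at (0.489,-0.3186) with yaw -10 degrees. Moving above the key.

```bash
python3 - <<'E'
from h import *
go((.372,-.2795,.13,83))
C=lambda x,y:(305+(x+.5)/4-.5,160+(y+.5)/4-.5)
print('right edge',atz('top',C(142,263.8),.055))
# side view bow: dark columns
s=cv2.imread('pics/s1.png').mean(2);print(s[120:185:5,485:560:5].astype(int))
for p in((.372,-.2795,.043),(.372,-.2795,.058)): print((proj('side',p)-[180,150]+.5)*5)
E
```

```text
t 65.17 tcp [ 0.5421 -0.1311  0.2929] psi -95.6 gap 0.0421 F [-0.0052  0.3408 -0.2891] j6 2.86
  -> (0.372, -0.2795, 0.13, 83) delta [-15.47  16.44  16.29] twist -178.6
right edge [ 0.372 -0.284  0.055]
[[ 94  73  72  73  73  74  73  71  73  71  56  48  51  55  57]
 [ 89  73  72  74  74  73  73  72  73  70  55  46  47  50  52]
 [ 80  72  71  72  73  72  72  73  72  69  59  46  43  47  49]
 [ 74  72  71  66  67  68  65  65  64  65  63  47  41  45  47]
 [ 71  71  67  57  52  56  62  60  55  54  55  43  36  40  43]
 [ 73  75  72  53  40  47  64  57  44  42  49  49  41  36  36]
 [112 134 123  74  39  39  50  46  38  39  50  63  57  43  36]
 [174 211 194 111  42  33  38  36  34  42  71 105 106  89  68]
 [186 223 223 145  57  33  36  36  35  60 120 174 181 167 137]
 [166 190 218 187 106  58  54  56  50  89 168 214 219 219 189]
 [199 204 224 224 177 114  92  94  88 116 178 190 187 207 177]
 [227 228 231 234 223 182 160 162 160 166 183 180 177 184 143]
 [196 206 213 220 223 215 210 211 213 215 215 216 217 193 132]]
[517.5488 154.0226]
[518.0916 137.835 ]
```

play_rows([
  {"claw":4,"delta_pos":[-3,3,0],"twist":-10},
  {"claw":4,"delta_pos":[-7,7,0],"twist":-20},
  {"claw":4,"delta_pos":[-11,11,0],"twist":-30},
  {"claw":4,"delta_pos":[-15.5,15,0],"twist":-40},
  {"claw":4,"delta_pos":[-15.5,16.4,3],"twist":-50},
  {"claw":4,"delta_pos":[-15.5,16.4,6],"twist":-60},
  {"claw":4,"delta_pos":[-15.5,16.4,10],"twist":-70},
  {"claw":4,"delta_pos":[-15.5,16.4,14],"twist":-80},
  {"claw":4,"delta_pos":[-15.5,16.4,16],"twist":-90},
  {"claw":4,"delta_pos":[-15.5,16.4,16],"twist":-100},
  {"claw":4,"delta_pos":[-15.5,16.4,16],"twist":-110},
  {"claw":4,"delta_pos":[-15.5,16.4,16],"twist":-120},
])

```text
clock: 66.68
tcp_pos: [0.3694, -0.2777, 0.1282]
orientation: [-0.001, 0.54, 0.842, 0.0]
wrist_force: [0.1, -0.2, 0.2]
finger_gap: 0.04
```

play_rows([
  {"claw":4,"delta_pos":[0,0,0],"twist":-10},
  {"claw":4,"delta_pos":[0,0,0],"twist":-20},
  {"claw":4,"delta_pos":[0,0,0],"twist":-30},
  {"claw":4,"delta_pos":[0,0,0],"twist":-40},
  {"claw":4,"delta_pos":[0,0,0],"twist":-50},
  {"claw":4,"delta_pos":[0,0,0],"twist":-58.6},
  {"claw":4,"delta_pos":[0,0,0],"twist":-58.6},
  {"claw":4,"delta_pos":[0,0,0],"twist":-58.6},
  {"claw":4,"delta_pos":[0,0,0],"twist":-58.6},
])

```text
clock: 67.8
tcp_pos: [0.37, -0.2783, 0.1292]
orientation: [-0.0, 0.062, 0.998, 0.0]
wrist_force: [-1.2, 0.4, -0.3]
finger_gap: 0.0402
```

```bash
python3 - <<'E'
from h import *
go((.372,-.279,.036,83))
E
```

```text
t 67.8 tcp [ 0.37   -0.2783  0.1292] psi 82.9 gap 0.0402 F [-1.2288  0.3871 -0.2711] j6 -0.69
  -> (0.372, -0.279, 0.036, 83) delta [-0.21 -0.05  9.32] twist -0.1
```

play_rows([
  {"claw":4,"delta_pos":[-0.2,-0.05,4],"twist":0},
  {"claw":4,"delta_pos":[-0.2,-0.05,7],"twist":0},
  {"claw":4,"delta_pos":[-0.2,-0.05,9],"twist":0},
  {"claw":4,"delta_pos":[-0.2,-0.05,9.5],"twist":0},
  {"claw":4,"delta_pos":[-0.2,-0.05,9.5],"twist":0},
  {"claw":4,"delta_pos":[-0.2,-0.05,9.5],"twist":0},
])

```text
clock: 68.55
tcp_pos: [0.3726, -0.2797, 0.0353]
orientation: [0.001, 0.062, 0.998, -0.001]
wrist_force: [0.4, -0.1, 0.1]
finger_gap: 0.0405
```

play_rows([
  {"claw":0,"delta_pos":[0,0,0],"twist":0},
  {"claw":0,"delta_pos":[0,0,0],"twist":0},
  {"claw":0,"delta_pos":[0,0,0],"twist":0},
  {"claw":0,"delta_pos":[0,0,0],"twist":0},
  {"claw":0,"delta_pos":[0,0,0],"twist":0},
  {"claw":0,"delta_pos":[0,0,0],"twist":0},
  {"claw":0,"delta_pos":[0,0,0],"twist":0},
], force=40)

```text
clock: 69.42
tcp_pos: [0.3724, -0.2798, 0.035]
orientation: [0.0, 0.062, 0.998, -0.001]
wrist_force: [-0.6, -0.4, 5.8]
finger_gap: 0.0094
```

```bash
python3 - <<'E'
from h import *
go((.372,-.279,.036,83));print(get_state()['ft_torque'])
E
```

```text
t 69.42 tcp [ 0.3724 -0.2798  0.035 ] psi 82.9 gap 0.0094 F [-0.6319 -0.4303  5.756 ] j6 -0.69
  -> (0.372, -0.279, 0.036, 83) delta [ 0.05  0.08 -0.1 ] twist -0.1
[-0.3092  0.2025 -0.0641]
```

play_rows([
  {"claw":0,"delta_pos":[0,0,-1.5],"twist":0},
  {"claw":0,"delta_pos":[0,0,-3],"twist":0},
  {"claw":0,"delta_pos":[0,0,-6],"twist":0},
  {"claw":0,"delta_pos":[0,0,-10],"twist":0},
  {"claw":0,"delta_pos":[0,0,-10],"twist":0},
  {"claw":0,"delta_pos":[0,0,-10],"twist":0},
  {"claw":0,"delta_pos":[0,0,-10],"twist":0},
])

```text
clock: 70.3
tcp_pos: [0.3712, -0.2782, 0.133]
orientation: [-0.001, 0.062, 0.998, 0.001]
wrist_force: [-0.7, 0.4, 0.6]
finger_gap: 0.0088
```

```bash
python3 - <<'E'
from h import *
go((.4894,-.3188,.135,80))
b=imaging.read_camera('side');a=imaging.read_camera('top')
p=get_state()['tcp_pos']; k=p-[0,0,p[2]]+[0,0,0]
print('side expected bow',proj('side',p+[0,0,.008]),'tip',proj('side',p-[0,0,.029]))
u=proj('side',p-[0,0,.015]).astype(int);print(u);print(b[u[1]-12:u[1]+12,u[0]-8:u[0]+9].mean(2).astype(int))
E
```

```text
t 70.3 tcp [ 0.3712 -0.2782  0.133 ] psi 82.9 gap 0.0088 F [-0.7121  0.3521  0.6437] j6 -0.69
  -> (0.4894, -0.3188, 0.135, 80) delta [-12.23  -2.58  -0.2 ] twist 2.9
side expected bow [283.8769 158.7473] tip [283.5966 167.0643]
[283 163]
[[ 73  73  73  69  56  41  38  41  41  36  37  48  63  71  71  73  72]
 [ 72  72  72  71  61  44  44  43  41  40  40  53  67  72  74  73  71]
 [ 72  73  73  73  66  55  51  42  40  41  47  63  65  72  72  74  71]
 [ 73  73  73  73  72  72  72  45  40  44  67  89  72  71  74  72  71]
 [ 75  73  74  73  73  81  86  50  42  48  76 102  71  70  72  71  72]
 [ 72  71  74  73  74  83  89  51  43  49  80 101  63  61  72  74  73]
 [ 72  70  74  73  72  82  86  52  42  53  82 101  56  59  72  72  74]
 [ 72  74  73  71  74  82  86  50  42  54  82  98  55  60  69  73  74]
 [ 73  73  73  73  73  81  85  52  44  54  80  99  55  60  72  73  72]
 [ 72  72  73  74  73  77  81  58  55  61  84 101  56  59  72  73  74]
 [ 74  72  72  71  73  73  72  76  82  82  90  93  57  61  73  71  72]
 [ 73  73  73  72  72  70  71  85  99  96  95  75  59  67  70  71  72]
 [ 71  73  72  73  73  72  74  87 100 100 102  76  66  71  73  73  72]
 [ 74  73  74  74  73  73  73  83 101 107 110  82  72  73  73  73  73]
 [ 73  71  73  72  70  72  75  82  99 113 113  84  73  73  74  72  71]
 [ 74  73  72  73  73  72  75  89 108 117 114  83  73  73  73  73  73]
 [ 73  71  72  73  73  73  76  88 104 107 103  80  72  72  72  72  73]
 [ 72  72  72  73  73  72  73  74  78  79  80  75  73  71  73  72  73]
 [ 74  73  72  74  73  74  72  73  72  72  73  73  73  72  72  74  72]
 [ 72  72  74  72  72  73  72  72  72  74  73  71  72  69  68  68  68]
 [ 71  73  72  72  71  72  74  72  72  72  71  71  69  63  59  60  61]
 [ 72  72  74  73  73  72  72  72  73  73  72  69  60  53  58  59  58]
 [ 72  73  74  72  73  73  72  73  72  72  72  67  50  49  54  58  58]
 [ 74  72  73  72  72  74  72  73  73  71  72  66  48  47  50  52  55]]
```

play_rows([
  {"claw":0,"delta_pos":[-3,-0.6,-0.5],"twist":2.9},
  {"claw":0,"delta_pos":[-8,-1.7,-0.5],"twist":2.9},
  {"claw":0,"delta_pos":[-12.2,-2.58,-0.5],"twist":2.9},
  {"claw":0,"delta_pos":[-12.2,-2.58,-0.5],"twist":2.9},
  {"claw":0,"delta_pos":[-12.2,-2.58,-0.5],"twist":2.9},
  {"claw":0,"delta_pos":[-12.2,-2.58,-0.5],"twist":2.9},
  {"claw":0,"delta_pos":[-12.2,-2.58,-0.5],"twist":2.9},
])

```text
clock: 71.28
tcp_pos: [0.4891, -0.3195, 0.1397]
orientation: [-0.0, 0.087, 0.996, 0.0]
wrist_force: [-0.3, -0.6, -0.3]
finger_gap: 0.0093
```

play_rows([
  {"claw":0,"delta_pos":[0,0,0],"twist":0},
  {"claw":0,"delta_pos":[0,0,0],"twist":0},
  {"claw":0,"delta_pos":[0,0,0],"twist":0},
])

```text
clock: 71.65
tcp_pos: [0.4899, -0.3197, 0.1395]
orientation: [0.0, 0.087, 0.996, -0.0]
wrist_force: [0.9, 0.5, 0.1]
finger_gap: 0.009
```

```bash
python3 - <<'E'
from h import *
b=imaging.read_camera('side')
go((.4894,-.3188,.108,80))
p=get_state()['tcp_pos']
print('tcp px',proj('side',p),'slot px',proj('side',(.489,-.3186,.074)))
u=proj('side',p-[0,0,.02]).astype(int);print(u);print(b[u[1]-10:u[1]+20,u[0]-8:u[0]+9].mean(2).astype(int))
E
```

```text
t 71.7 tcp [ 0.4899 -0.3197  0.1394] psi 80.0 gap 0.0093 F [ 0.435  -0.2682  0.479 ] j6 -0.54
  -> (0.4894, -0.3188, 0.108, 80) delta [0.06 0.08 3.14] twist 0.0
tcp px [255.3448 153.0391] slot px [255.547  167.4831]
[255 157]
[[ 72  73  71  73  78  81  51  45  54  77  97  72  79  73  71  74  72]
 [ 72  72  71  74  80  83  50  47  56  81  99  68  74  73  72  73  73]
 [ 70  71  72  73  80  82  49  44  52  78  99  62  61  73  71  73  72]
 [ 75  74  72  74  80  83  48  41  52  81  97  61  56  70  73  72  72]
 [ 72  72  72  75  81  82  50  43  50  80  99  59  56  71  72  74  71]
 [ 72  73  72  74  79  84  58  49  56  81  98  60  56  71  74  72  73]
 [ 70  74  73  74  75  82  82  83  83  95  93  56  56  71  72  72  73]
 [ 72  73  72  71  71  74  88  97  97 101  81  53  58  72  73  73  72]
 [ 74  73  72  73  73  71  77  87  94 101  83  63  65  71  73  73  73]
 [ 72  71  72  73  73  73  81  92  94 115  98  75  71  74  72  73  72]
 [ 73  74  72  72  74  73  80  93  96 116 101  76  73  73  72  72  72]
 [ 72  72  73  72  72  74  81  96 103 117 100  77  72  72  75  71  72]
 [ 72  73  72  72  71 
[... 556 characters left out ...]
205 207 216 219 221 224 230 230 229 227 222 211 191 174 158]
 [159 158 156 164 177 185 190 200 216 217 213 212 207 207 206 201 190]
 [131 132 123 118 121 123 126 132 137 142 142 142 145 154 154 160 164]
 [105 104  99  87  89  91  94  99 106 111 113 113 119 128 124 124 124]
 [100 101 100  98  99  99  98  98 101 103 101 102 103 104 102 100  96]
 [101  99 101 101 102 100  99  98 100 102 100 102 101 101 100 100 100]
 [100 100 101 100  99  99  99 100 100 100  99 102 100 100  98  99  98]
 [100  99  99 101 100  99  99 101 101 101 101 101 100  99  99 100 100]
 [100 100  99 100  98  99 100 100  99 100  99  99  99  99 100 101 100]
 [100  99 100  99  99  98  99  98 100  98  99  99  98  98  99  99  99]]
```

play_rows([
  {"claw":0,"delta_pos":[0.08,0.05,1.5],"twist":0},
  {"claw":0,"delta_pos":[0.08,0.05,2.5],"twist":0},
  {"claw":0,"delta_pos":[0.08,0.05,3.3],"twist":0},
  {"claw":0,"delta_pos":[0.08,0.05,3.3],"twist":0},
  {"claw":0,"delta_pos":[0.08,0.05,3.3],"twist":0},
])

```text
clock: 72.32
tcp_pos: [0.4893, -0.3192, 0.1065]
orientation: [0.0, 0.087, 0.996, -0.0]
wrist_force: [0.0, -0.6, -0.2]
finger_gap: 0.0091
```

play_rows([
  {"claw":0,"delta_pos":[0,0,0.2],"twist":0},
  {"claw":0,"delta_pos":[0,0,0.4],"twist":0},
  {"claw":0,"delta_pos":[0,0,0.5],"twist":0},
  {"claw":0,"delta_pos":[0,0,0.5],"twist":0},
])

```text
clock: 72.82
tcp_pos: [0.4892, -0.319, 0.1013]
orientation: [-0.0, 0.087, 0.996, 0.0]
wrist_force: [-0.4, -0.4, -0.3]
finger_gap: 0.0092
```

```bash
python3 - <<'E'
from h import *
go();print(get_state()['ft_torque'])
E
```

```text
t 72.83 tcp [ 0.4892 -0.319   0.1013] psi 80.0 gap 0.0092 F [-0.3677 -0.4496 -0.3061] j6 -0.54
[ 0.0151 -0.0492  0.0128]
```

Tip about 2 mm below the mouth with no contact so far. Continuing in small steps.

play_rows([
  {"claw":0,"delta_pos":[0,0,0.15],"twist":0},
  {"claw":0,"delta_pos":[0,0,0.3],"twist":0},
  {"claw":0,"delta_pos":[0,0,0.3],"twist":0},
])

```text
clock: 73.2
tcp_pos: [0.4891, -0.3189, 0.0981]
orientation: [-0.0, 0.087, 0.996, 0.0]
wrist_force: [0.5, 0.7, -0.8]
finger_gap: 0.0091
```

play_rows([
  {"claw":0,"delta_pos":[0,0,0.15],"twist":0},
  {"claw":0,"delta_pos":[0,0,0.3],"twist":0},
  {"claw":0,"delta_pos":[0,0,0.3],"twist":0},
])

```text
clock: 73.58
tcp_pos: [0.4891, -0.319, 0.0952]
orientation: [-0.0, 0.087, 0.996, 0.0]
wrist_force: [0.6, -0.3, 0.2]
finger_gap: 0.0091
```

```bash
python3 - <<'E'
from h import *
go();print(get_state()['ft_torque'])
E
```

```text
t 73.58 tcp [ 0.4891 -0.319   0.0952] psi 80.0 gap 0.0091 F [ 0.5925 -0.268   0.1729] j6 -0.54
[0.0397 0.0328 0.0097]
```

play_rows([
  {"claw":0,"delta_pos":[0,0,0.3],"twist":0},
  {"claw":0,"delta_pos":[0,0,0.6],"twist":0},
  {"claw":0,"delta_pos":[0,0,0.9],"twist":0},
  {"claw":0,"delta_pos":[0,0,0.9],"twist":0},
])

```text
clock: 74.08
tcp_pos: [0.489, -0.3189, 0.086]
orientation: [-0.0, 0.087, 0.996, 0.0]
wrist_force: [0.8, 0.2, -0.5]
finger_gap: 0.009
```

play_rows([
  {"claw":0,"delta_pos":[0,0,0.15],"twist":0},
  {"claw":0,"delta_pos":[0,0,0.3],"twist":0},
  {"claw":0,"delta_pos":[0,0,0.3],"twist":0},
])

```text
clock: 74.45
tcp_pos: [0.4892, -0.319, 0.0832]
orientation: [-0.0, 0.087, 0.996, 0.0]
wrist_force: [-0.4, 0.2, -0.7]
finger_gap: 0.0091
```

```bash
python3 - <<'E'
from h import *
go();print(get_state()['ft_torque'])
E
```

```text
t 74.45 tcp [ 0.4892 -0.319   0.0832] psi 80.0 gap 0.0091 F [-0.388   0.1606 -0.7469] j6 -0.54
[ 0.0368  0.0302 -0.0311]
```

play_rows([
  {"claw":0,"delta_pos":[0,0,0.1],"twist":0},
  {"claw":0,"delta_pos":[0,0,0.2],"twist":0},
  {"claw":0,"delta_pos":[0,0,0.2],"twist":0},
])

```text
clock: 74.82
tcp_pos: [0.4894, -0.3192, 0.0829]
orientation: [0.0, 0.087, 0.996, -0.0]
wrist_force: [-2.6, 2.8, 9.2]
finger_gap: 0.0092
```

play_rows([
  {"claw":0,"delta_pos":[0,0,0.1],"twist":0},
  {"claw":0,"delta_pos":[0,0,0.2],"twist":0},
  {"claw":0,"delta_pos":[0,0,0.2],"twist":0},
])

```text
clock: 75.2
tcp_pos: [0.4895, -0.3195, 0.0826]
orientation: [0.001, 0.087, 0.996, -0.001]
wrist_force: [-5.2, 3.8, 19.3]
finger_gap: 0.0095
```

```bash
python3 - <<'E'
from h import *
go();print(get_state()['ft_torque'])
E
```

```text
t 75.2 tcp [ 0.4895 -0.3195  0.0826] psi 80.0 gap 0.0095 F [-5.2042  3.8238 19.2955] j6 -0.54
[0.8697 1.2103 0.0354]
```

play_rows([
  {"claw":0,"delta_pos":[0,0,-0.25],"twist":0},
  {"claw":0,"delta_pos":[0.005,-0.05,-0.25],"twist":10},
  {"claw":0,"delta_pos":[0.02,-0.1,-0.25],"twist":20},
  {"claw":0,"delta_pos":[0.04,-0.15,-0.25],"twist":30},
  {"claw":0,"delta_pos":[0.07,-0.19,-0.25],"twist":40},
  {"claw":0,"delta_pos":[0.11,-0.23,-0.25],"twist":50},
  {"claw":0,"delta_pos":[0.13,-0.25,-0.25],"twist":55},
  {"claw":0,"delta_pos":[0.13,-0.25,-0.25],"twist":55},
])

```text
clock: 76.2
tcp_pos: [0.4892, -0.3205, 0.0829]
orientation: [0.001, 0.537, 0.844, 0.002]
wrist_force: [2.9, 4.4, 6.5]
finger_gap: 0.0089
```

```bash
python3 - <<'E'
from h import *
go();print(get_state()['ft_torque'])
E
```

```text
t 76.2 tcp [ 0.4892 -0.3205  0.0829] psi 25.1 gap 0.0089 F [2.9361 4.3555 6.4683] j6 0.41
[ 1.0328 -0.5824  0.042 ]
```

play_rows([
  {"claw":0,"delta_pos":[0.02,0.01,0],"twist":5},
  {"claw":0,"delta_pos":[0.03,0.02,0],"twist":10},
  {"claw":0,"delta_pos":[0.03,0.02,0],"twist":10},
])

```text
clock: 76.58
tcp_pos: [0.489, -0.3205, 0.0829]
orientation: [0.001, 0.608, 0.794, 0.001]
wrist_force: [1.7, 3.0, 4.4]
finger_gap: 0.0089
```

```bash
python3 - <<'E'
from h import *
go();print(get_state()['ft_torque'])
E
```

```text
t 76.58 tcp [ 0.489  -0.3205  0.0829] psi 15.1 gap 0.0089 F [1.6804 3.0444 4.4489] j6 0.59
[ 0.7208 -0.49    0.0647]
```

play_rows([
  {"claw":0,"delta_pos":[0.02,0.01,0],"twist":5},
  {"claw":0,"delta_pos":[0.02,0.01,0],"twist":5},
])

```text
clock: 76.82
tcp_pos: [0.4889, -0.3205, 0.0829]
orientation: [0.001, 0.642, 0.766, 0.001]
wrist_force: [0.8, 1.7, 5.2]
finger_gap: 0.0092
```

```bash
python3 - <<'E'
from h import *
go();print(get_state()['ft_torque'])
E
```

```text
t 76.83 tcp [ 0.4889 -0.3205  0.0829] psi 10.1 gap 0.0092 F [0.7727 1.6717 5.2065] j6 0.68
[ 0.6345 -0.39   -0.0028]
```

play_rows([
  {"claw":0,"delta_pos":[0.02,0.01,0],"twist":6},
  {"claw":0,"delta_pos":[0.02,0.01,0],"twist":6},
])

```text
clock: 77.08
tcp_pos: [0.4889, -0.3206, 0.0829]
orientation: [0.001, 0.681, 0.732, 0.001]
wrist_force: [1.6, 2.0, 6.4]
finger_gap: 0.0091
```

```bash
python3 - <<'E'
from h import *
go();print(get_state()['ft_torque'])
E
```

```text
t 77.08 tcp [ 0.4889 -0.3206  0.0829] psi 4.1 gap 0.0091 F [1.5716 2.0166 6.3877] j6 0.78
[ 0.3474 -0.3615  0.2116]
```

play_rows([
  {"claw":0,"delta_pos":[0,0,0],"twist":4},
  {"claw":0,"delta_pos":[0,0,0],"twist":8},
  {"claw":0,"delta_pos":[0,0,0],"twist":8},
])

```text
clock: 77.45
tcp_pos: [0.4888, -0.3207, 0.0829]
orientation: [0.001, 0.73, 0.683, 0.001]
wrist_force: [0.4, 0.8, 5.4]
finger_gap: 0.0089
```

```bash
python3 - <<'E'
from h import *
go();print(get_state()['ft_torque'])
E
```

```text
t 77.45 tcp [ 0.4888 -0.3207  0.0829] psi -3.8 gap 0.0089 F [0.4037 0.7934 5.3896] j6 0.92
[ 0.2469 -0.2213  0.7796]
```

play_rows([
  {"claw":1.5,"delta_pos":[0,0,0],"twist":0},
  {"claw":2.5,"delta_pos":[0,0,0],"twist":0},
  {"claw":3.0,"delta_pos":[0,0,0],"twist":0},
  {"claw":3.0,"delta_pos":[0,0,0],"twist":0},
  {"claw":3.0,"delta_pos":[0,0,-4],"twist":0},
  {"claw":3.0,"delta_pos":[0,0,-10],"twist":0},
  {"claw":3.0,"delta_pos":[0,0,-16],"twist":0},
  {"claw":3.0,"delta_pos":[0,0,-22],"twist":0},
  {"claw":3.0,"delta_pos":[0,0,-22],"twist":0},
])

```text
clock: 78.58
tcp_pos: [0.4894, -0.3221, 0.3078]
orientation: [0.005, 0.731, 0.682, 0.001]
wrist_force: [0.9, 0.7, 0.2]
finger_gap: 0.03
```

```bash
python3 - <<'E'
from h import *
go((.38,.22,.3,-3.8))
E
```

```text
t 78.58 tcp [ 0.4894 -0.3221  0.3078] psi -4.0 gap 0.0300 F [0.8948 0.6909 0.1929] j6 0.92
  -> (0.38, 0.22, 0.3, -3.8) delta [ 53.33 -14.65   0.78] twist -0.2
```

play_rows([
  {"claw":3.0,"delta_pos":[2,-5,0],"twist":0},
  {"claw":3.0,"delta_pos":[6,-10,0],"twist":0},
  {"claw":3.0,"delta_pos":[12,-12,0],"twist":0},
  {"claw":3.0,"delta_pos":[18,-12,0],"twist":0},
  {"claw":3.0,"delta_pos":[24,-12,0],"twist":0},
  {"claw":3.0,"delta_pos":[30,-12,0],"twist":0},
  {"claw":3.0,"delta_pos":[36,-12,0],"twist":0},
  {"claw":3.0,"delta_pos":[42,-12,0],"twist":0},
  {"claw":3.0,"delta_pos":[48,-14,0],"twist":0},
  {"claw":3.0,"delta_pos":[53,-14,0],"twist":0},
  {"claw":3.0,"delta_pos":[53,-14,0],"twist":0},
])

```text
clock: 79.95
tcp_pos: [0.3837, 0.2206, 0.3007]
orientation: [-0.001, 0.729, 0.684, -0.001]
wrist_force: [0.1, 0.6, -0.5]
finger_gap: 0.0302
```

```bash
python3 - <<'E'
from h import *
go()
a=imaging.read_camera('top');b=imaging.read_camera('side')
z=lambda im,x0,y0,x1,y1,s:cv2.resize(im[y0:y1,x0:x1],None,fx=s,fy=s,interpolation=cv2.INTER_CUBIC)
A=z(a,225,110,375,240,4)      #600x520 
B=z(b,175,110,305,200,4)      #520x360
C=z(a,330,170,375,215,4)
cv2.imwrite('pics/fin.png',cv2.cvtColor(np.vstack([np.hstack([z(a,235,115,375,245,2.8),z(b,180,115,310,205,3)]) if False else np.hstack([cv2.resize(z(a,235,115,375,245,3),(390,362)),cv2.resize(z(b,175,115,305,205,3),(390,270)).copy() if False else cv2.copyMakeBorder(z(b,175,115,305,205,3),0,92,0,0,cv2.BORDER_CONSTANT)]),np.hstack([z(a,325,170,375,210,6)[:232,:300],cv2.resize(z(b,225,150,305,190,6),(480,240))[:232]])]),cv2.COLOR_RGB2BGR))
print(cv2.imread('pics/fin.png').shape)
for n in('mouse_mid','tips_mid'): print(n,[(round(d['conf'],2),np.round(d['extent']).tolist()) for d in spotter.spot_in('top',n)][:1])
print([(round(d['conf'],2),np.round(d['extent']).tolist()) for d in spotter.spot_in('side','oil_mid')][:1])
print('slot+key region top');print(a[186:204,340:362].mean(2).astype(int))
E
```

```text
t 79.95 tcp [0.3837 0.2206 0.3007] psi -3.6 gap 0.0302 F [ 0.0712  0.5821 -0.5159] j6 1.97
(594, 780, 3)
mouse_mid [(0.69, [354.0, 228.0, 380.0, 255.0])]
tips_mid [(0.82, [129.0, 141.0, 167.0, 168.0])]
[(0.75, [297.0, 297.0, 301.0, 318.0])]
slot+key region top
[[178 179 179 180 180 186 177 174 175 175 194 228 212 181 181 180 180 179
  180 181 180 179]
 [182 177 181 182 181 180 175 175 185 189 193 213 195 177 177 176 181 179
  179 175 179 182]
 [182 183 182 183 180 177 180 202 224 226 226 232 223 192 172 175 175 175
  178 175 179 178]
 [174 180 180 179 177 178 207 244 251 245 243 251 252 240 202 177 177 178
  180 177 179 183]
 [179 180 183 177 175 206 246 254 252 251 251 254 254 251 239 187 173 191
  191 185 179 178]
 [181 182 178 177 185 236 253 253 254 254 254 253 255 253 236 174 174 220
  224 208 188 185]
 [182 179 177 170 193 243 254 253 254 254 239 202 176 149 118  92 128 189
  200 187 179 180]
 [183 179 177 166 193 245 252 224 166 145 119  90  70  51  50  78 131 170
  180 181 182 180]
 [177 177 180 170 203 247 250 163  62  29  36  37  73 132 158 185 200 190
  181 180 181 178]
 [179 183 180 179 187 181 162  98  49  48  61  73 141 239 252 251 225 187
  177 180 179 172]
 [183 180 179 174 147 115 111 103 100 115 152 168 203 247 252 246 211 178
  177 179 180 169]
 [179 179 183 172 148 118 143 167 179 196 245 248 250 253 252 233 195 177
  177 179 183 173]
 [177 180 173 177 165 142 184 239 252 254 254 251 253 252 230 194 177 177
  182 182 175 156]
 [178 177 180 179 177 172 169 200 232 249 252 250 248 229 183 169 174 175
  175 181 174 148]
 [175 178 175 175 177 178 173 161 169 173 183 188 189 178 173 175 175 178
  177 180 173 139]
 [179 175 179 174 179 179 178 175 167 163 166 166 170 172 178 177 180 179
  178 176 171 129]
 [178 177 175 183 179 177 178 180 179 181 178 177 180 179 181 180 176 178
  179 180 176 123]
 [178 180 180 176 178 179 177 175 181 179 180 176 179 176 181 180 175 177
  179 184 169 114]]
```

View pics/fin.png

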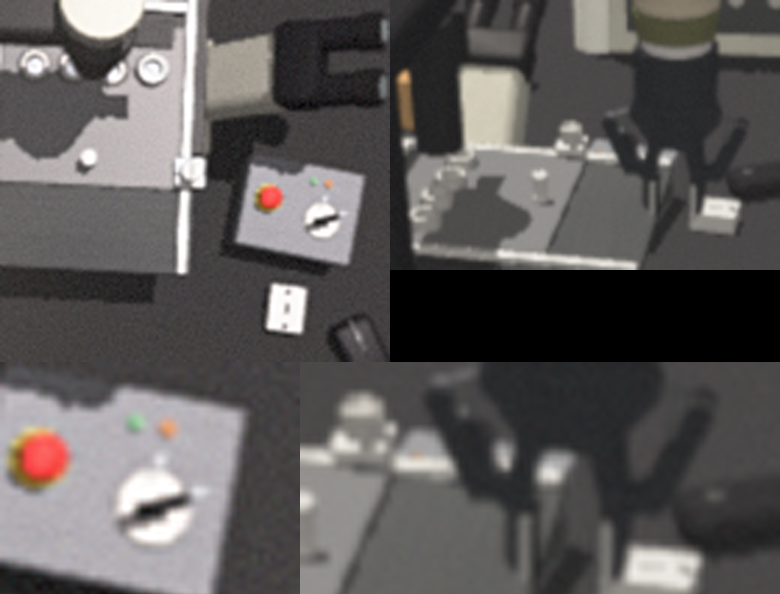

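```bash
python3 -c "
from h import *
print(env.hand_in())"
```

```text
the job is handed in; nothing more can be done
None
```

I carried out every step in the order asked and handed the job in at about 80 s of the 210 s allowed. I saw no failure. Some end states rest on force or torque readings, because there is no joint readout.

- **Chambers:** all four that were on the mat are in pockets 1 to 4. The picture after the last one was placed showed them level in the pockets. The final pictures show all four upright at home, two of them partly hidden by the condenser.
- **Carriage:** I pushed the handle until travel stopped at its end stop, with the resistance climbing from about 3 N to 37 N. I saw no sign that it touched the condenser.
- **Lock screw:** I turned it clockwise about 880 degrees in three strokes. The torque then rose to about 0.5 N m against a running value of 0.06, so I take it to be at its stop.
- **Key:** it bottomed in the switch under 19 N and was turned clockwise until the torque reached 0.78 N m at the stop. The last picture shows it in the switch at the on mark, at roughly 57 degrees.
- **Bystanders:** the mouse and the tip box match their start positions to within a few pixels in the top view. The oil bottle was found in the side view near its start position. No chamber was knocked aside as far as I saw.

**Disagreements between checks:**
- The grip gap read 1 to 2.5 mm under the true size on every round object. I took this as soft pads, since each lift held.
- The cameras placed the key about 3 mm farther along x than the gripper found it. I allowed for that when inserting and turning the key.

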